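Sample tray through the anti-return gate

TASK

Put the small wooden tray of moulds on the open end of the cooling lane, in line with it, and slide it along the floor through the sprung blue gate, up against the orange end stop so that it presses the stop's black plunger right in. The end stop is only lightly clamped and stands at a different place each time: feel for it and do not shove it back. Leave the tray there with the gate sprung shut behind it, and leave the other things on the table alone.

Things in the scene. Friction and masses are not known exactly. Their poses are not given: they have to be found in the camera images.
- tray_center (a point): Centre (half-way up, 15 mm above its underside) of the loose tray: a pale wooden frame filled with white cast ridges, a solid block 100 mm long (its x) x 62 mm wide (its y) x 30 mm high (its z), about 0.35 kg. Either end may go first. It starts flat on the table at the near right; it can be gripped across its 62 mm width.
- gate (a point): Middle of the gate opening, on the lane's floor; x points along the lane in the direction of travel, y to the left of travel, z up. The floor is a white plate 6 mm thick (this point is 6 mm above the table), 130 mm wide, from x = -180 to +285 mm. The gate posts reach 46 mm above the table. No roof: fingers pointing down can follow the tray along the whole lane.
- apron (a point): Point on the floor of the open end of the lane, at gate x = -110 mm; same axes as the gate. From gate x = -180 to -60 mm the apron has no walls (room for fingers beside the tray); from -60 to 0 mm two 22 mm high guides narrow from 104 to 68 mm.
- bay (a point): Point on the lane's floor behind the gate, at gate x = +150 mm; same axes. The bay is 68 mm wide between 22 mm high walls, widened on the left from gate x = 0 to 85 mm for the open flap. At its far end is the orange end stop, 56 mm wide, 29 mm high; its face, square to the lane, stands somewhere from gate x = 190 to 220 mm and is not measured.
- flap (a joint): Angle of the blue flap: panel 73 mm wide, 5 thick, top 37 mm above the floor, vertical hinge at gate x = 0, y = +41 mm. 0 = shut, 1.57 = open along the left side; opens only along travel. Spring: the tray meets it near the hinge, so it opens with a jolt of 5 to 10 N (more if fast), then rubs with 1 to 2 N on the tray and on what follows. Shuts when nothing is left within 74 mm beyond the gate.
- plunger (a joint): Travel (m) of the black round plunger (12 mm across, 14 mm above the lane's floor) in the face of the end stop: 0 = standing 8 mm out, 0.008 = flush with the face, that is, the tray touches the stop. Very light spring (under 0.6 N): sliding friction keeps the tray in place.
- stop (a joint): How far (m) the orange end stop has been shoved back along the lane from where it was set; 0 at the start. Friction holds it up to about 14 N; pushed harder it slides away and stays there.
- carton_center (a point): Centre of a loose brown cardboard carton 85 x 65 x 50 mm, beyond the lane; a bystander.
- tub_center (a point): Centre of a loose tub with a lid, 68 mm across and 55 mm high, beyond the lane; a bystander.
- scraper_center (a point): Centre of a loose white plastic scraper with a red rib, 100 x 60 x 9 mm, lying flat on the near left; a bystander.
- tray: The same tray's body; origin at the centre of its underside, same axes as tray_center.
Mind the look-alikes: they are no part of the job. Leave any purple, turquoise or yellow look-alike of the tray alone.

How it is judged:
By the outcome, as a careful person would: the job done as asked, in the order asked, and still so for the second after the job is handed in, with the robot touching nothing.
It also fails if it takes over 61 s, if anything falls off the work surface, if the arm or the gripper's body presses on something with over 40 N, if the wrist force passes 120 N, or if a joint passes its speed limit or range.

ROBOT

A 6-joint arm with a two-finger parallel gripper is mounted at the origin on the work surface. World frame = base frame: x ahead of the robot, y to its left, z up, the work surface at z = 0. Lengths are in m, angles in rad, forces in N, time in s.
With the tool pointing down it reaches from about 0.25 to 0.775 m from the base axis. Payload 8.9 kg.
Tool frame: the origin (TCP) lies between the finger pads; the fingertips stand 17 mm ahead of it and the grasp point (between the pads) lies 2 mm behind it (tip_extent is the distance from the TCP to the fingertips, in m); x points along the fingers, y is the direction in which the jaws open and shut, and the axes are right-handed (so a half turn about x gives the same grasp; the last joint's range is limited). The gripper opens to 85 mm and grips with 20 to 120 N. Pads are 22 mm wide; open, the fingers measure 114 mm over their backs; the gripper's body (76 mm by 85 mm) begins 54 mm behind the grasp point. The pads swing forward as they close: fully open they stand 13 mm farther back than shut.
Start: joints at [0.962, 0.291, -0.153, 1.127, 0, 1.431], TCP at [0.238, 0.468, 0.217] pointing down, gripper open.
Joint ranges: [-2.52, 2.52], [-0.91, 1.74], [-1.3, 1.37], [-1.96, 2.02], [-1.52, 1.47], [-3.14, 3.14]. Speed limits (rad/s): [2.22, 2.22, 2.79, 3.14, 3.14, 3.14].

INTERFACE

Orientations are given as a unit quaternion [x, y, z, w].
In Python, from workcell import observe, camera, finish_job, tip_extent gives the robot as it stands. The module is installed in compiled form; this text tells all that it offers.
- The arm moves only by the tool move_arm, never from a script. Its argument "motion" is a list of rows, each a list of 3 entries, a list of its own where there are three numbers: the turn, a rotation vector about the world's x, y, z in degrees, then the shift along the world's x, y, z in cm, then the opening, from -1 (shut) to 1 (fully open), so that 0 is half open. In form: [[[rx, ry, rz], [x, y, z], jaw], ...]. A call has exactly 5 rows; each row is the pose to reach, as a shift and turn from the pose commanded when the call began; what a row does not reach only later rows make up. A row lasts 1/12 s, in which the tool goes at most 41.7 mm and 7.16 degrees, less where a joint would pass 70% of its speed; a pose out of reach is approached as far as the arm can. A call with a gripper value outside its range is refused whole. The fingers move at their own pace and stop on an object; "newtons" is the grip in N (left out, the last holds). Time passes only in rows, so rows that repeat a pose let the fingers close, or fill a call up. It gives the time, the measured TCP pose, the force and the opening at its end, in the units of the state.
- observe(): the state, without advancing time (a new reading comes with each control period).
- camera(name): name is "side" or "top" or "wrist"; returns a dict with "frame" (480x640x3 uint8, blue, green, red), "fov_y" (degrees; the focal length in pixels is half the picture's height over the tangent of half this angle, whatever the lens; pixels are square), "cx", "cy" (the principal point, pixels), "k1" (the pictures are not rectified: a ray, as slopes to the right and down, at radius r is drawn at 1 + k1 r^2 times it, then the intrinsics apply), "R" (3x3) and "t" (3): a world point X has camera coordinates R X + t. Camera axes: x right, y down, z forward; pixel columns grow to the right and rows downward; lengths in m; the calibration is good to about 2 mm. A picture is of the moment at which its call begins. There is no depth.
- finish_job(): hands the job in, once; it reports no verdict.
The state is a dict: "t": time; "joint_positions": joint angles; "joint_velocities": joint speeds; "joint_efforts": joint torques, N m; "eef_pos": TCP position; "tool_rot": TCP orientation; "ft_force": force on the tool from outside, world axes, zero at the start; "moment": the same for the moment, N m; "gripper_width": finger opening in m.
Only numpy, scipy, OpenCV 4.12 (cv2) and the standard library are available. Lean on these libraries where they do the work, as an engineer would, in place of code of your own. Each camera call takes 0.05 s, during which the arm holds its last target.

## Working session

There is one attempt and no reset: what is moved stays moved. The work goes in short steps, Python scripts to look and compute and a tool call to move; the robot and the scene stay as the last step left them, time stands still between calls to the robot, and variables do not carry over. Pictures are saved under pics/ and viewed, and the job is handed in when it is done.

Besides the shell and the picture viewer there is one more tool, called after "Emit:" in YAML: its name, and indented under it one key for each argument. move_arm: Moves the arm, as the interface text tells. Its arguments: {"type":"object","properties":{"motion":{"type":"array","items":{"type":"array"}},"newtons":{"type":"number"}},"required":["motion"]}

```bash
mkdir -p pics; cat > h.py <<'E'
import numpy as np, cv2
from workcell import observe, camera
def grab(n,tag):
    c=camera(n); cv2.imwrite(f'pics/{tag}.png',c['frame']); np.savez(f'pics/{tag}.npz',**{k:np.asarray(v) for k,v in c.items()}); return c
def load(tag):
    return dict(np.load(f'pics/{tag}.npz'))
def K(c):
    f=240/np.tan(np.radians(float(c['fov_y']))/2); return np.array([[f,0,float(c['cx'])],[0,f,float(c['cy'])],[0,0,1]])
def ray(c,uv):
    p=cv2.undistortPointsIter(np.array(uv,float).reshape(-1,1,2),K(c),np.array([float(c['k1']),0,0,0]),None,None,(3,100,1e-12)).reshape(-1,2)
    d=np.c_[p,np.ones(len(p))]@np.asarray(c['R']); o=-np.asarray(c['R']).T@np.asarray(c['t']); return o,d
def plane(c,uv,z):
    o,d=ray(c,uv); return o+d*((z-o[2])/d[:,2])[:,None]
def proj(c,X):
    return cv2.projectPoints(np.array(X,float).reshape(-1,1,3),cv2.Rodrigues(np.asarray(c['R']))[0],np.asarray(c['t'],float),K(c),np.array([float(c['k1']),0,0,0]))[0].reshape(-1,2)
E
python3 - <<'E'
from h import *
print(observe())
for n in ['top','side','wrist']:
    c=grab(n,n+'0'); print(n,c['fov_y'],c['cx'],c['cy'],c['k1'],-c['R'].T@c['t'])
E
```

```text
{'t': 0.0, 'joint_positions': array([ 9.61675825e-01,  2.91291883e-01, -1.54132638e-01,  1.12665991e+00,
        1.43714675e-05,  1.43151482e+00]), 'joint_velocities': array([-0.0007597 , -0.00043079,  0.00073682,  0.0008548 , -0.00077904,
        0.00135731]), 'joint_efforts': array([ 1.14021364e-03, -5.37142754e+01,  3.31370151e+01,  1.57548138e-02,
       -1.81771100e-05, -2.11827398e-05]), 'eef_pos': array([0.23741733, 0.46775278, 0.21632391]), 'tool_rot': array([ 0.16416742,  0.68785579, -0.16501151,  0.6875134 ]), 'ft_force': array([-0.16505663,  0.13178147, -1.08945803]), 'moment': array([-0.00332377,  0.01365244,  0.03225125]), 'gripper_width': 0.08574109742359744}
top 53.13483373942555 320.08473832005853 239.42799802720592 0.041904454108343585 [ 0.39458654 -0.0655416   0.92035093]
side 56.016929361468925 313.94079205975606 239.74433963576863 0.008393096044475329 [ 0.20353533 -0.61487974  0.74539413]
wrist 71.37275448581741 323.51523495518757 238.7627719157673 0.004953897401753968 [0.17330276 0.50081763 0.37334733]
```

View pics/top0.png

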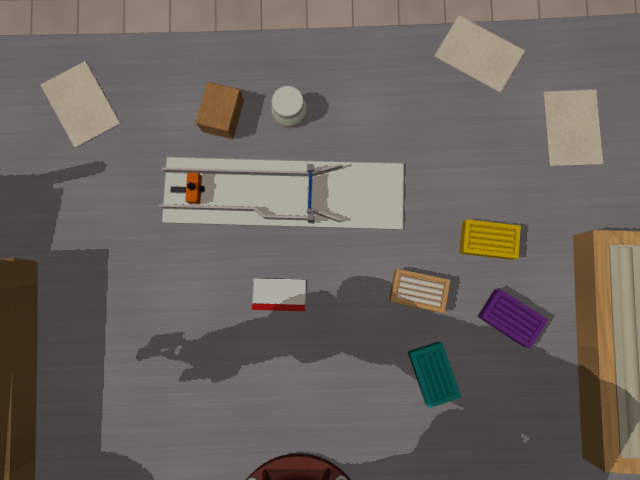

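View pics/side0.png

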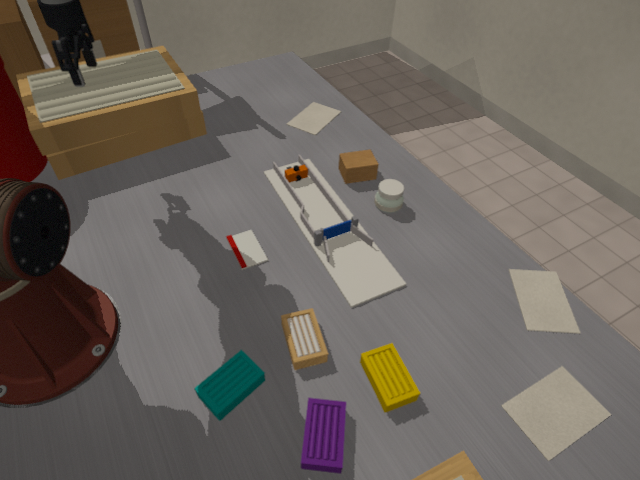

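View pics/wrist0.png

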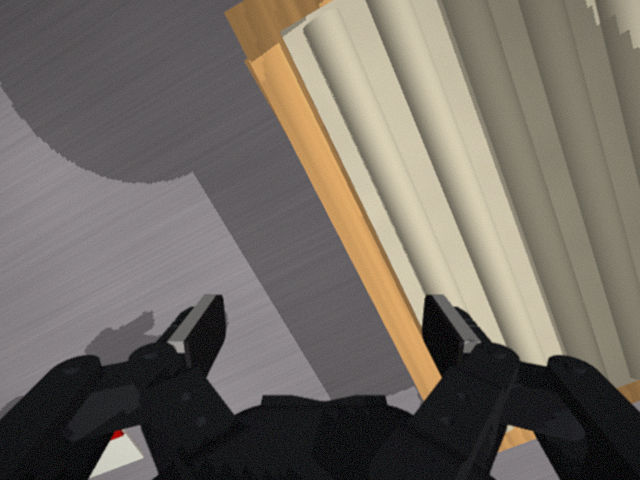

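Candidates in the top view are the pale wooden tray with white ridges (421,290), yellow (491,239), purple (514,318), turquoise (435,375) and the big wooden boxes at the left and right edges. By the description it's the wooden one at (421,290). In the side view it's at (304,338). The lane runs leftward in the top view, with the blue gate at (311,190) and the orange stop at (193,188).

```bash
cat > m.py <<'E'
from h import *
c=load('top0'); im=c['frame']; hsv=cv2.cvtColor(im,cv2.COLOR_BGR2HSV)
def mask(roi,lo,hi):
    m=cv2.inRange(hsv,lo,hi); z=np.zeros_like(m); x0,y0,x1,y1=roi; z[y0:y1,x0:x1]=m[y0:y1,x0:x1]; return z
def big(m):
    cs,_=cv2.findContours(cv2.morphologyEx(m,cv2.MORPH_CLOSE,np.ones((5,5))),cv2.RETR_EXTERNAL,cv2.CHAIN_APPROX_NONE); return max(cs,key=cv2.contourArea)
# tray: whole
m=mask((380,258,460,322),(5,60,120),(30,255,255)); t=big(m)
P=plane(c,t.reshape(-1,2).astype(float),0.03)
r=cv2.minAreaRect((P[:,:2]*1000).astype(np.float32)); print('tray rect mm',r)
# lane floor
m=mask((150,140,420,245),(0,0,150),(180,60,255)); l=big(m)
P=plane(c,l.reshape(-1,2).astype(float),0.006)
print('lane',cv2.minAreaRect((P[:,:2]*1000).astype(np.float32)),cv2.boxPoints(cv2.minAreaRect((P[:,:2]*1000).astype(np.float32))))
m=mask((295,150,330,230),(100,120,40),(130,255,255)); b=big(m)
P=plane(c,b.reshape(-1,2).astype(float),0.043); print('flap top',cv2.minAreaRect((P[:,:2]*1000).astype(np.float32)))
m=mask((170,160,220,215),(3,150,150),(20,255,255)); b=big(m)
P=plane(c,b.reshape(-1,2).astype(float),0.035); print('stop',cv2.minAreaRect((P[:,:2]*1000).astype(np.float32)),P.min(0),P.max(0))
cv2.imwrite('pics/crop1.png',cv2.resize(im[250:330,375:465],None,fx=6,fy=6,interpolation=cv2.INTER_CUBIC))
cv2.imwrite('pics/crop2.png',cv2.resize(im[145:240,155:415],None,fx=3,fy=3,interpolation=cv2.INTER_CUBIC))
E
python3 m.py
```

```text
tray rect mm ((410.3209228515625, -232.79177856445312), (100.98023986816406, 62.15504455566406), 76.62709045410156)
lane ((607.0934448242188, 21.35699462890625), (470.67523193359375, 129.30810546875), 86.670166015625) [[ 528.8792  -209.82794]
 [ 657.96906 -217.33865]
 [ 685.3077   252.54193]
 [ 556.21783  260.05264]]
flap top ((601.6638793945312, -35.24620819091797), (4.163814544677734, 64.90231323242188), 86.7807388305664)
stop ((606.0935668945312, 188.5439910888672), (31.420251846313477, 18.849672317504883), 0.41661521792411804) [0.59043841 0.17907529 0.035     ] [0.62173477 0.19808271 0.035     ]
```

```bash
python3 - <<'E'
from h import *
c=load('side0');im=c['frame']
cv2.imwrite('pics/crop3.png',cv2.resize(im[150:310,255:415],None,fx=3.7,fy=3.7,interpolation=cv2.INTER_CUBIC))
E
```

```text
(no output)
```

View pics/crop1.png

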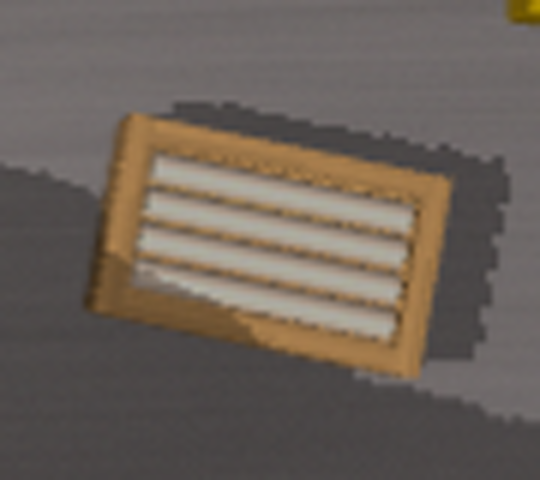

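View pics/crop2.png

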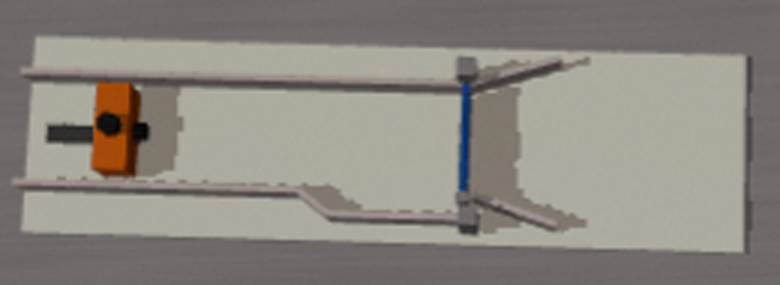

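View pics/crop3.png

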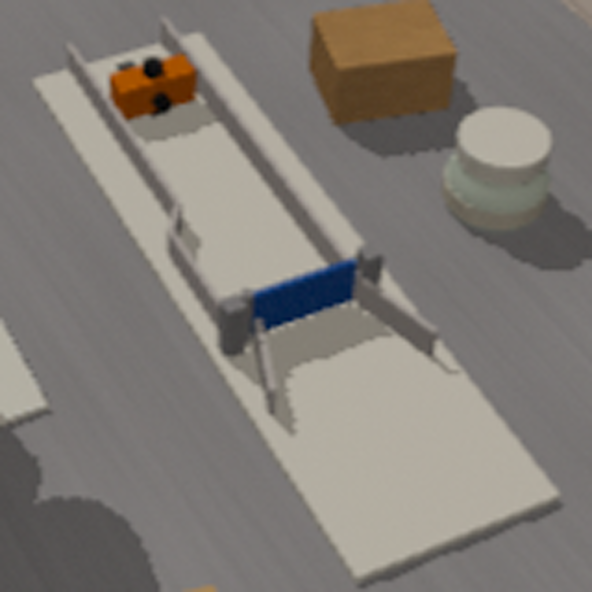

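```bash
cat > m2.py <<'E'
from h import *
c=load('top0'); im=c['frame']; g=cv2.cvtColor(im,cv2.COLOR_BGR2GRAY).astype(float); g=cv2.GaussianBlur(g,(3,3),0)
def sub(v,a,sgn):
    d=np.diff(v)*sgn; i=int(np.argmax(d)); 
    w=d[max(i-1,0):i+2].clip(0); k=np.arange(max(i-1,0),max(i-1,0)+len(w)); return a+0.5+(w*k).sum()/w.sum()
top=[(u,sub(g[150:172,u],150,1)) for u in range(335,400)]
bot=[(u,sub(g[215:240,u],215,-1)) for u in list(range(175,235))+list(range(330,400))]
end=[(sub(g[v,390:415],390,-1),v) for v in range(172,222)]
def fit(p,z):
    P=plane(c,p,z)[:,:2]; l=cv2.fitLine(P.astype(np.float32),cv2.DIST_HUBER,0,1e-4,1e-4).ravel(); return l
for n,p in (('R',top),('L',bot),('end',end)):
    l=fit(p,0.006); print(n,l, np.degrees(np.arctan2(l[1],l[0]))%180)
L=fit(bot,.006);R=fit(top,.006);E=fit(end,.006)
d=L[:2]*np.sign(L[1]); n=np.array([-d[1],d[0]])
print('width',(L[2:]-R[2:])@n)
mid=(L[2:]@n+R[2:]@n)/2
gx=E[2:]@d+.18; gate=gx*d+mid*n; print('d',d,'gate',gate,'apron',gate-.11*d)
# stop face & plunger
hsv=cv2.cvtColor(im,cv2.COLOR_BGR2HSV)
row=g[:, :]; 
sat=hsv[:,:,1].astype(float)
face=[(sub(sat[v,192:212],192,-1),v) for v in [176,178,180,195,197,199]]
P=plane(c,face,.035)[:,:2]-gate; print('face px',face,'\nx',P@d,'y',P@n)
for v in [187,188,189,190]: print(v,[tuple(im[v,u]) for u in range(198,208)])
# flap
m=cv2.inRange(hsv,(100,120,40),(130,255,255)); vs,us=np.nonzero(m[150:230,295:330]); q=plane(c,np.c_[us+295,vs+150],.043)[:,:2]-gate; print('flap',(q@d).min(),(q@d).max(),(q@n).min(),(q@n).max())
# walls bay right: top 28mm
# side view lane corners
s=load('side0'); hs=cv2.cvtColor(s['frame'],cv2.COLOR_BGR2HSV)
for nm,x,y in (('nearR',-.18,-.065),('nearL',-.18,.065),('gate',0,0)):
    X=np.r_[gate+x*d+y*n,.006]; print(nm,X,proj(s,X))
# tray in side view: mask
m=cv2.inRange(hs,(8,60,100),(25,255,255)); z=np.zeros_like(m); z[300:375,275:335]=m[300:375,275:335]
cs,_=cv2.findContours(cv2.morphologyEx(z,cv2.MORPH_CLOSE,np.ones((9,9))),0,1); t=max(cs,key=cv2.contourArea)
print(t.reshape(-1,2).min(0),t.reshape(-1,2).max(0))
a=np.radians(76.63); ux=np.array([np.cos(a),np.sin(a)]);uy=np.array([-ux[1],ux[0]]);ct=np.array([.4103,-.2328])
pts=[np.r_[ct+i*.05*ux+j*.031*uy,zz] for zz in (.03,0) for i in(-1,1) for j in(-1,1)]
pp=proj(s,pts); print(pp.round(1)); big=cv2.resize(s['frame'][300:380,270:340],None,fx=7,fy=7)
for p in pp: cv2.circle(big,tuple(int(k) for k in ((p-[270,300])*7+3)),3,(0,0,255),-1)
cv2.imwrite('pics/crop4.png',big)
big=cv2.resize(s['frame'][150:310,255:415],None,fx=3.7,fy=3.7)
for x,y in ((-.18,-.065),(-.18,.065),(.285,.065),(.285,-.065),(0,0)):
    p=proj(s,np.r_[gate+x*d+y*n,.006])[0]; cv2.circle(big,tuple(int(k) for k in ((p-[255,150])*3.7+2)),3,(0,0,255),-1)
cv2.imwrite('pics/crop5.png',big)
E
python3 m2.py
```

```text
R [ 0.05123965  0.9986864   0.66123885 -0.17041765] 87.0629
L [ 0.05727381  0.9983585   0.54025596 -0.01695865] 86.71665
end [ 0.9985337  -0.05413337  0.58884263 -0.21373104] 176.89687
width 0.12957348
d [0.05727381 0.9983585 ] gate [ 0.6041536  -0.03431342] apron [ 0.5978535  -0.14413285]
face px [(np.float64(200.8681592039801), 176), (np.float64(201.28212290502793), 178), (np.float64(201.0615763546798), 180), (np.float64(200.15581395348838), 195), (np.float64(199.80569948186528), 197), (np.float64(199.78497409326425), 199)] 
x [0.20588505 0.20486697 0.20504952 0.20499229 0.2054151  0.20521726] y [-0.02054609 -0.01669496 -0.0128122   0.01614671  0.02000441  0.02384006]
187 [(np.uint8(2), np.uint8(26), np.uint8(65)), (np.uint8(5), np.uint8(10), np.uint8(25)), (np.uint8(10), np.uint8(7), np.uint8(13)), (np.uint8(8), np.uint8(9), np.uint8(7)), (np.uint8(11), np.uint8(12), np.uint8(13)), (np.uint8(6), np.uint8(5), np.uint8(8)), (np.uint8(48), np.uint8(51), np.uint8(55)), (np.uint8(97), np.uint8(107), np.uint8(114)), (np.uint8(108), np.uint8(118), np.uint8(126)), (np.uint8(109), np.uint8
[... 1106 characters left out ...]
int8(8), np.uint8(9)), (np.uint8(6), np.uint8(5), np.uint8(6)), (np.uint8(56), np.uint8(60), np.uint8(64)), (np.uint8(100), np.uint8(109), np.uint8(116)), (np.uint8(109), np.uint8(118), np.uint8(126)), (np.uint8(109), np.uint8(119), np.uint8(126))]
flap -0.003189828302474918 0.0009887012421387813 -0.030018901475273533 0.0348851604068068
nearR [ 0.6587376  -0.21774076  0.006     ] [[405.98392624 282.27101393]]
nearL [ 0.528951   -0.21029516  0.006     ] [[350.9739384  304.66044081]]
gate [ 0.6041536  -0.03431342  0.006     ] [[337.20586015 234.63837582]]
[281 308] [328 369]
[[328.  352. ]
 [293.7 360.6]
 [312.5 306.2]
 [280.6 313.5]
 [327.3 360.3]
 [294.  368.8]
 [312.2 315. ]
 [281.2 322.2]]
```

View pics/crop4.png

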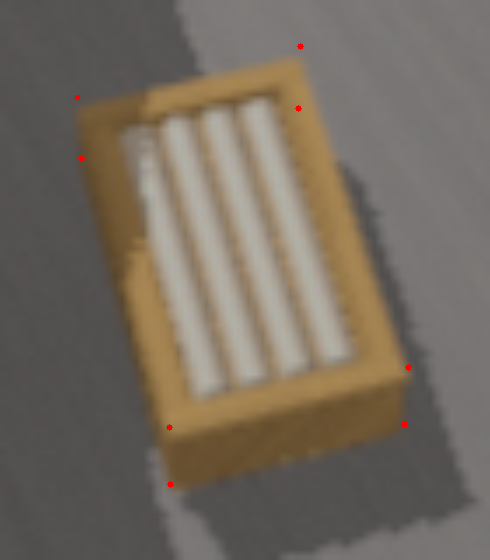

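View pics/crop5.png

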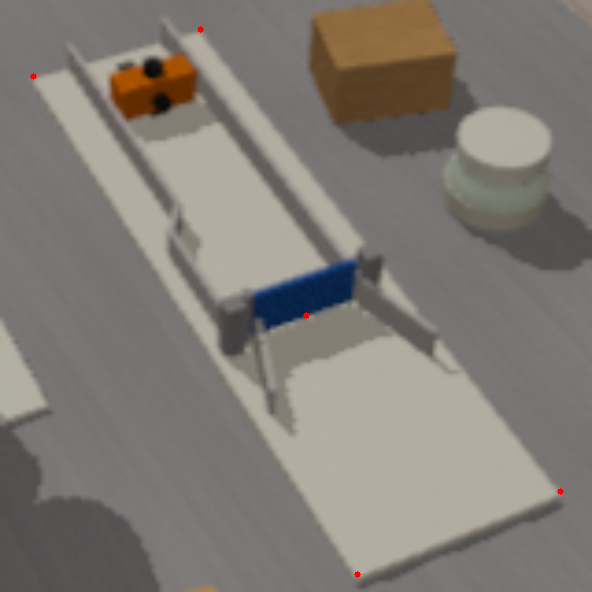

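```bash
cat >> h.py <<'E'
from scipy.spatial.transform import Rotation as Rn
def yaw():
    o=observe(); M=Rn.from_quat(o['tool_rot']).as_matrix(); j=M[:,1]; return o, M, np.degrees(np.arctan2(j[1],j[0]))
E
python3 - <<'E'
from h import *
import workcell
te=workcell.tip_extent; print(te() if callable(te) else te)
o,M,y=yaw(); print(M.round(4),y)
print((np.array([.4105,-.2336,.12])-o['eef_pos'])*100)
E
```

```text
0.017
[[-6.000e-04  4.528e-01  8.916e-01]
 [-8.000e-04  8.916e-01 -4.528e-01]
 [-1.000e+00 -1.000e-03 -2.000e-04]] 63.07944489673902
[ 17.30324767 -70.14294071  -9.64516913]
```

Emit:
move_arm:
  motion:
    - [[0,0,-3.8],[0.87,-3.5,0],1]
    - [[0,0,-7.6],[1.73,-7.0,0],1]
    - [[0,0,-11.5],[2.6,-10.5,0],1]
    - [[0,0,-15.3],[3.46,-14.0,0],1]
    - [[0,0,-19.1],[4.33,-17.5,0],1]
  newtons: 40

```text
t: 0.57
eef_pos: [0.2807, 0.2915, 0.2167]
tool_rot: [0.277, 0.651, -0.277, 0.65]
ft_force: [1.1, -0.1, 1.3]
gripper_width: 0.0852
```

Emit:
move_arm:
  motion:
    - [[0,0,-3.8],[0.87,-3.5,0],1]
    - [[0,0,-7.6],[1.73,-7.0,0],1]
    - [[0,0,-11.5],[2.6,-10.5,0],1]
    - [[0,0,-15.3],[3.46,-14.0,0],1]
    - [[0,0,-19.1],[4.33,-17.5,0],1]

```text
t: 0.98
eef_pos: [0.3241, 0.1165, 0.217]
tool_rot: [0.381, 0.595, -0.381, 0.596]
ft_force: [0.5, 0.4, 0.2]
gripper_width: 0.0852
```

Emit:
move_arm:
  motion:
    - [[0,0,-3.8],[0.87,-3.5,-0.6],1]
    - [[0,0,-7.6],[1.73,-7.0,-1.2],1]
    - [[0,0,-11.5],[2.6,-10.5,-2],1]
    - [[0,0,-15.3],[3.46,-14.0,-3],1]
    - [[0,0,-19.1],[4.33,-17.5,-4],1]

```text
t: 1.4
eef_pos: [0.3676, -0.0588, 0.1767]
tool_rot: [0.475, 0.523, -0.475, 0.524]
ft_force: [1.2, 0.8, -0.8]
gripper_width: 0.0855
```

Emit:
move_arm:
  motion:
    - [[0,0,-3.8],[0.87,-3.5,-1],1]
    - [[0,0,-7.6],[1.73,-7.0,-2],1]
    - [[0,0,-11.5],[2.6,-10.5,-3],1]
    - [[0,0,-15.3],[3.46,-14.0,-4],1]
    - [[0,0,-19.1],[4.33,-17.5,-5],1]

```text
t: 1.82
eef_pos: [0.4107, -0.2337, 0.1262]
tool_rot: [0.555, 0.438, -0.555, 0.438]
ft_force: [0.9, 1.5, 0.6]
gripper_width: 0.0854
```

```bash
python3 - <<'E'
from h import *
o,M,y=yaw(); print(o['t'],o['eef_pos'],y,o['ft_force'],o['joint_positions'],o['gripper_width'])
c=grab('wrist','w1'); 
grab('side','s1')
print((np.array([.4105,-.2336,.12])-o['eef_pos'])*100)
# project tray hypothesis
a=np.radians(76.63); ux=np.array([np.cos(a),np.sin(a)]);uy=np.array([-ux[1],ux[0]]);ct=np.array([.4105,-.2336])
im=c['frame'].copy()
for i in(-1,1):
  for j in(-1,1):
    p=proj(c,np.r_[ct+i*.05*ux+j*.031*uy,.03])[0]; print(p); cv2.circle(im,tuple(int(k) for k in p),4,(0,0,255),-1)
cv2.imwrite('pics/w1a.png',im)
E
```

```text
1.8167 [ 0.4107228  -0.23374625  0.12622229] -13.533725163632843 [0.88111774 1.53195051 0.63416127] [-6.72353199e-01  2.68631503e-01 -4.39796241e-01  8.62579632e-01
  1.08378990e-04  1.13465119e+00] 0.08537838474771084
[-0.02228005  0.01462512 -0.62222926]
[361.51472489 293.81796594]
[286.75398532 293.96192002]
[365.4856114  171.22684753]
[282.28179198 171.42526487]
```

View pics/w1a.png

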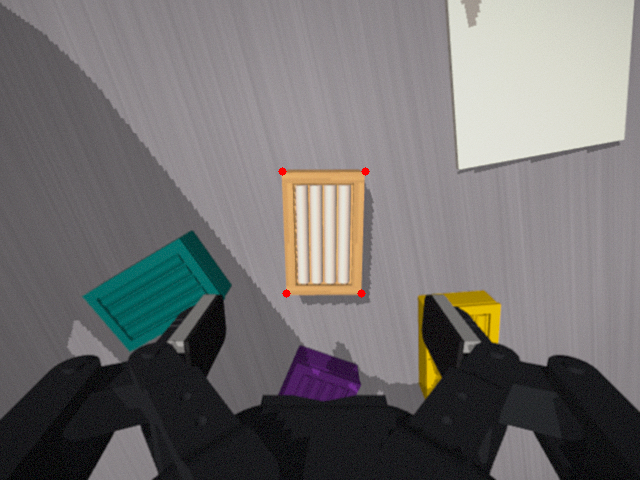

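Emit:
move_arm:
  motion:
    - [[0,0,0],[0,0,-2.5],1]
    - [[0,0,0],[0,0,-5],1]
    - [[0,0,0],[0,0,-7.5],1]
    - [[0,0,0],[0,0,-9.5],1]
    - [[0,0,0],[0,0,-10.4],1]

```text
t: 2.33
eef_pos: [0.4093, -0.2304, 0.0207]
tool_rot: [-0.554, -0.44, 0.555, -0.438]
ft_force: [-0.7, -0.1, -0.3]
gripper_width: 0.0852
```

Emit:
move_arm:
  motion:
    - [[0,0,0],[0,0,0],0.2]
    - [[0,0,0],[0,0,0],0]
    - [[0,0,0],[0,0,0],-0.2]
    - [[0,0,0],[0,0,0],-0.2]
    - [[0,0,0],[0,0,0],-0.2]
  newtons: 40

```text
t: 2.75
eef_pos: [0.4115, -0.2324, 0.0239]
tool_rot: [0.555, 0.438, -0.554, 0.439]
ft_force: [-0.3, 0.2, -0.3]
gripper_width: 0.0346
```

```bash
python3 - <<'E'
from h import *
o,M,y=yaw(); print(o['t'],o['eef_pos'],y,o['ft_force'],o['gripper_width'])
E
```

```text
2.75 [ 0.41154662 -0.23237203  0.02390953] -13.310429633880531 [-0.30190621  0.24029654 -0.33652875] 0.03458098200240729
```

```bash
python3 - <<'E'
from h import *
for n in('top','side','wrist'):
    c=grab(n,n[0]+'2'); 
    if n!='wrist':
        r=(360,240,520,400) if n=='top' else (220,240,420,420)
        cv2.imwrite(f'pics/{n}2c.png',cv2.resize(c['frame'][r[1]:r[3],r[0]:r[2]],None,fx=3,fy=3))
E
```

```text
(no output)
```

View pics/side2c.png

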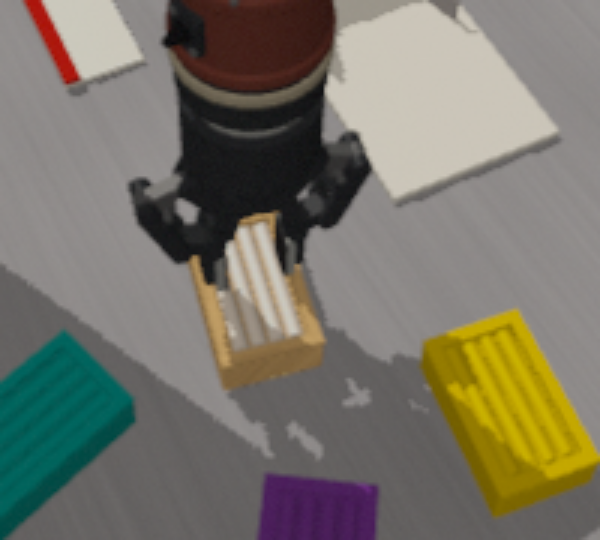

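View pics/w2.png

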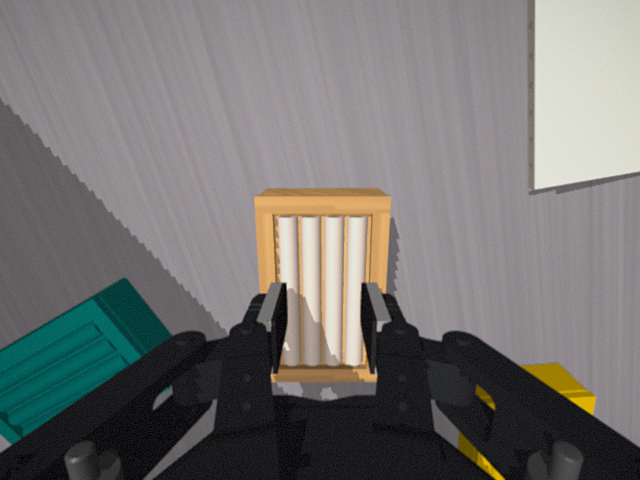

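```bash
python3 - <<'E'
from h import *
c=load('s2'); cv2.imwrite('pics/s2z.png',cv2.resize(c['frame'][290:380,265:345],None,fx=6.5,fy=6.5,interpolation=cv2.INTER_CUBIC))
c=load('w2'); im=c['frame'].copy()
o,M,y=yaw(); print(o['eef_pos'],o['gripper_width'],o['t'])
a=np.radians(76.63); ux=np.array([np.cos(a),np.sin(a)]);uy=np.array([-ux[1],ux[0]]);ct=np.array([.4105,-.2336])
for i in(-1,1):
  for j in(-1,1):
    p=proj(c,np.r_[ct+i*.05*ux+j*.031*uy,.03])[0]; cv2.circle(im,tuple(int(k) for k in p),4,(0,0,255),-1)
for X in (o['eef_pos'],o['eef_pos']+.017*M[:,0],o['eef_pos']+.017*M[:,0]+.017*M[:,1],o['eef_pos']+.017*M[:,0]-.017*M[:,1]):
    p=proj(c,X)[0];print(p); cv2.circle(im,tuple(int(k) for k in p),4,(0,255,0),-1)
cv2.imwrite('pics/w2a.png',im)
E
```

```text
[ 0.41119798 -0.23208504  0.02340889] 0.03429352325236781 2.9
[324.45850696 287.13407969]
[324.38157956 274.38277543]
[354.71890506 274.3987946 ]
[294.04470475 274.36966445]
```

View pics/s2z.png

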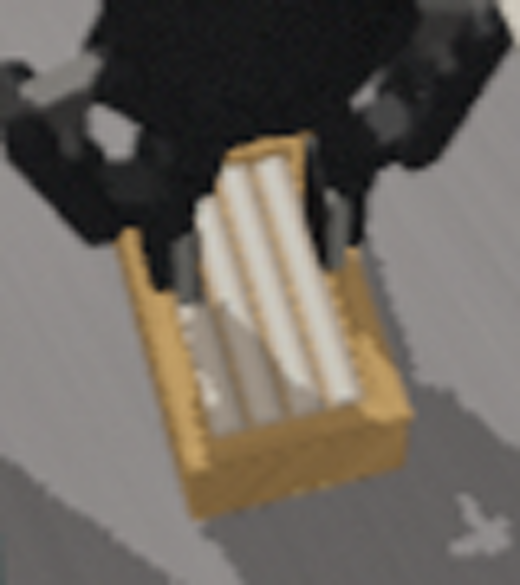

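View pics/w2a.png

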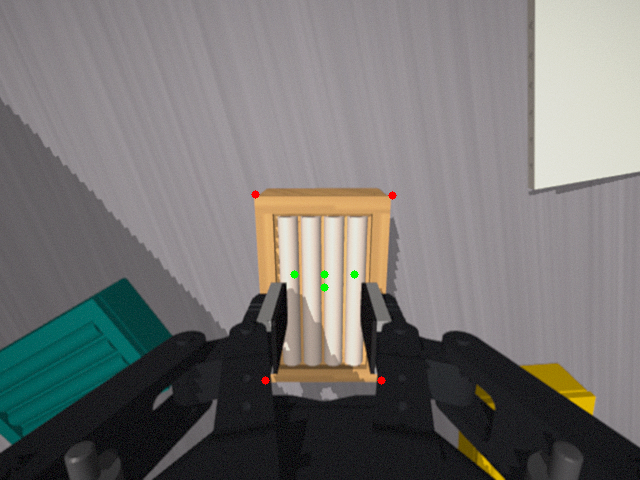

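```bash
python3 - <<'E'
from h import *
o,M,y=yaw(); c=load('s2'); w=load('w2')
for cc,uvs,nm in ((c,[(293.8,336.2),(316.5,330.8)],'side'),(w,[(287,340),(362,340),(285,284),(365,284)],'wrist')):
    oo,d=ray(cc,uvs)
    for off in (-.011,0,.011):
        n=M[:,2]; P0=o['eef_pos']+off*n
        s=((P0-oo)@n)/(d@n); P=oo+d*s[:,None]; print(nm,off,n.round(2),((P-o['eef_pos'])@M*1000).round(1).tolist(),P[:,2].round(4))
E
```

```text
side -0.011 [-0.23 -0.97  0.  ] [[19.8, -16.4, -11.0], [20.1, 27.8, -11.0]] [0.0036 0.0033]
side 0 [-0.23 -0.97  0.  ] [[0.9, -18.8, -0.0], [1.2, 24.2, -0.0]] [0.0225 0.0223]
side 0.011 [-0.23 -0.97  0.  ] [[-18.0, -21.3, 11.0], [-17.7, 20.7, 11.0]] [0.0414 0.0412]
wrist -0.011 [-0.23 -0.97  0.  ] [[-64.1, -12.1, -11.0], [-64.1, 11.8, -11.0], [-20.8, -17.5, -11.0], [-20.7, 17.9, -11.0]] [0.0875 0.0875 0.0442 0.0441]
wrist 0 [-0.23 -0.97  0.  ] [[-47.3, -14.2, 0.0], [-47.2, 14.0, -0.0], [3.9, -20.6, -0.0], [3.9, 21.2, -0.0]] [0.0707 0.0707 0.0195 0.0195]
wrist 0.011 [-0.23 -0.97  0.  ] [[-30.4, -16.3, 11.0], [-30.4, 16.2, 11.0], [28.5, -23.7, 11.0], [28.6, 24.5, 11.0]] [ 0.0538  0.0538 -0.0051 -0.0051]
```

Emit:
move_arm:
  motion:
    - [[0,0,0],[0,0,1.5],-0.2]
    - [[0,0,0],[0,0,3],-0.2]
    - [[0,0,0],[0,0,4.5],-0.2]
    - [[0,0,0],[0,0,6],-0.2]
    - [[0,0,0],[0,0,6],-0.2]

```text
t: 3.32
eef_pos: [0.4123, -0.233, 0.0854]
tool_rot: [0.555, 0.437, -0.554, 0.44]
ft_force: [1.6, -0.4, 0.2]
gripper_width: 0.0342
```

```bash
python3 - <<'E'
from h import *
o,M,y=yaw(); print(o['eef_pos'],o['gripper_width'])
c=grab('side','s3'); w=grab('wrist','w3')
im=w['frame'].copy(); sm=c['frame'].copy()
for k,cc,i2 in ((0,w,im),(1,c,sm)):
  for s in (-.0173,.0173):
    for off in (-.011,.011):
      for e,col in ((.017,(0,255,0)),(-.005,(0,0,255))):
        p=proj(cc,o['eef_pos']+e*M[:,0]+s*M[:,1]+off*M[:,2])[0]; cv2.circle(i2,tuple(int(round(k)) for k in p),2 if k==0 else 1,col,-1)
cv2.imwrite('pics/w3a.png',im); cv2.imwrite('pics/s3a.png',cv2.resize(sm[260:380,245:365],None,fx=5,fy=5,interpolation=cv2.INTER_NEAREST))
E
```

```text
[ 0.41229433 -0.23297084  0.08544321] 0.03419856541051916
```

View pics/w3a.png

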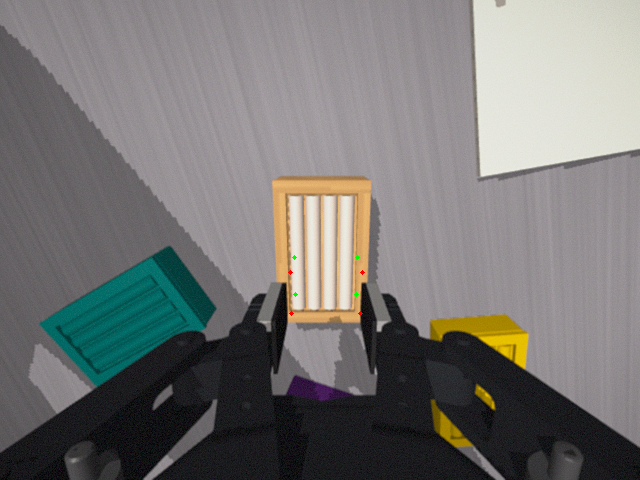

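View pics/s3a.png

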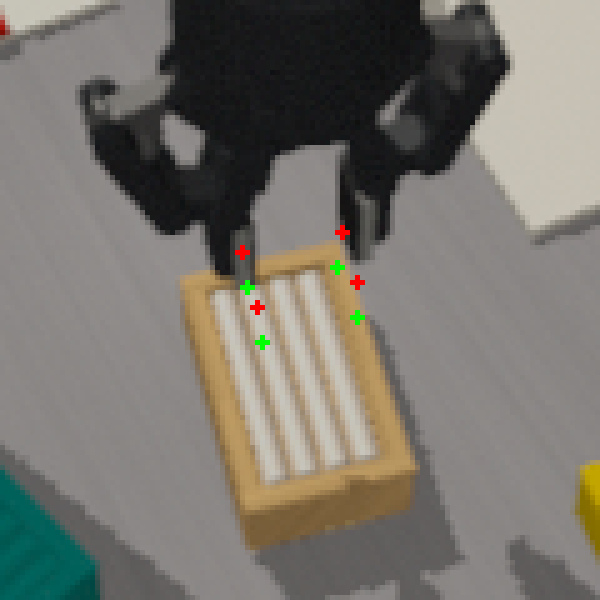

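```bash
python3 - <<'E'
from h import *
o,M,y=yaw(); c=load('s3'); w=load('w3'); t=grab('top','t3')
cv2.imwrite('pics/s3z.png',cv2.resize(c['frame'][285:330,275:335],None,fx=12,fy=12,interpolation=cv2.INTER_CUBIC))
cv2.imwrite('pics/w3z.png',cv2.resize(w['frame'][260:400,240:410],None,fx=4,fy=4,interpolation=cv2.INTER_CUBIC))
cv2.imwrite('pics/t3z.png',cv2.resize(t['frame'][230:360,350:500],None,fx=4,fy=4,interpolation=cv2.INTER_CUBIC))
E
```

```text
(no output)
```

View pics/s3z.png

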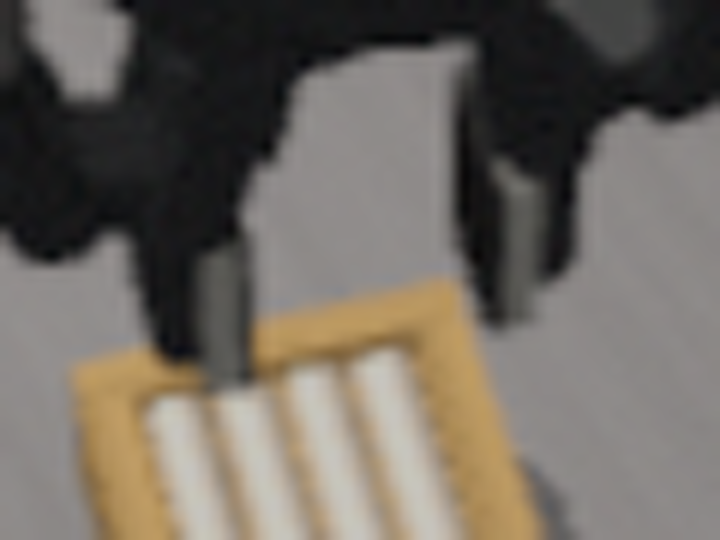

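View pics/w3z.png

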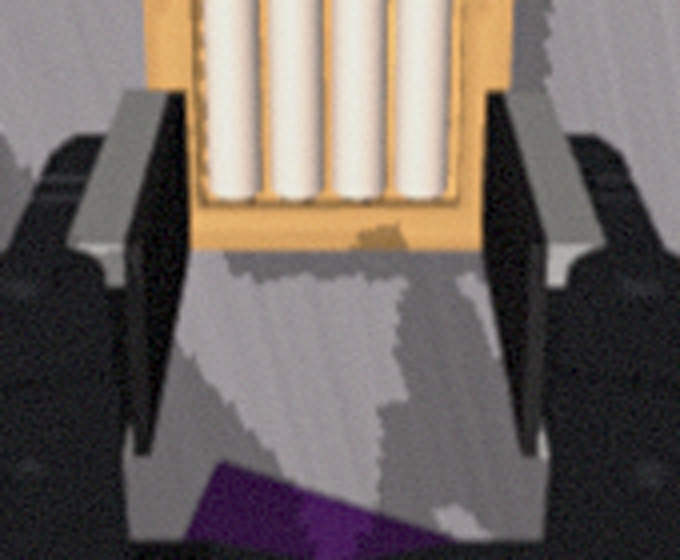

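View pics/t3z.png

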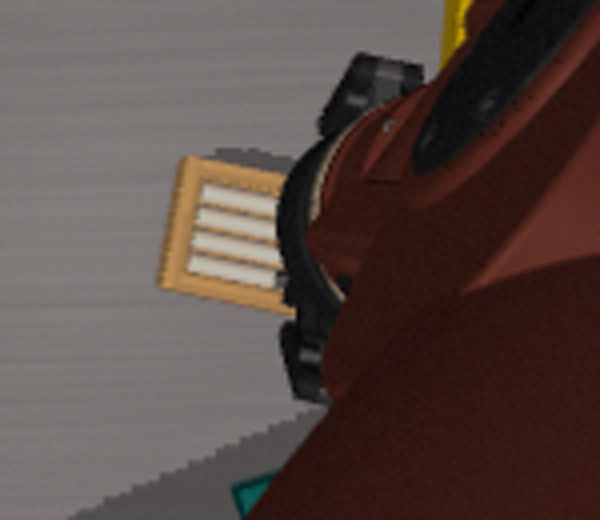

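```bash
python3 - <<'E'
from h import *
o,M,y=yaw(); c=load('s3'); w=load('w3')
print('cam in tool frame', ((-w['R'].T@w['t'])-o['eef_pos'])@M, (w['R']@M).round(3))
uv=[(240+187/4,260+92/4),(240+485/4,260+92/4),(240+188/4,260+270/4),(240+484/4,260+270/4)]
oo,d=ray(w,uv)
for dep in np.arange(-.03,.03,.005):
    P0=o['eef_pos']+dep*M[:,0]; s=((P0-oo)@M[:,0])/(d@M[:,0]); P=(oo+d*s[:,None]-o['eef_pos'])@M*1000; print(dep,P.round(1).tolist())
uv=[(275+230/12,285+385/12),(275+512/12,285+322/12)]
oo,d=ray(c,uv)
for dep in np.arange(-.03,.03,.005):
    P0=o['eef_pos']+dep*M[:,0]; s=((P0-oo)@M[:,0])/(d@M[:,0]); P=(oo+d*s[:,None]-o['eef_pos'])@M*1000; print('side',dep,P.round(1).tolist())
E
```

```text
cam in tool frame [-0.15837089  0.00024399 -0.07154641] [[-0.002  1.    -0.   ]
 [-0.282 -0.     0.959]
 [ 0.959  0.002  0.282]]
-0.03 [[-30.0, -14.8, -14.5], [-30.0, 16.3, -14.5], [-30.0, -15.3, 6.4], [-30.0, 16.8, 6.4]]
-0.024999999999999998 [[-25.0, -15.3, -12.3], [-25.0, 16.9, -12.3], [-25.0, -15.9, 9.4], [-25.0, 17.5, 9.5]]
-0.019999999999999997 [[-20.0, -15.9, -10.1], [-20.0, 17.5, -10.1], [-20.0, -16.5, 12.5], [-20.0, 18.1, 12.5]]
-0.014999999999999996 [[-15.0, -16.5, -7.9], [-15.0, 18.2, -7.9], [-15.0, -17.1, 15.5], [-15.0, 18.8, 15.5]]
-0.009999999999999995 [[-10.0, -17.1, -5.7], [-10.0, 18.8, -5.6], [-10.0, -17.7, 18.5], [-10.0, 19.4, 18.6]]
-0.004999999999999994 [[-5.0, -17.7, -3.4], [-5.0, 19.4, -3.4], [-5.0, -18.3, 21.6], [-5.0, 20.1, 21.6]]
6.938893903907228e-18 [[0.0, -18.3, -1.2], [0.0, 20.0, -1.2], [0.0, -18.9, 24.6], [0.0, 20.7, 24.7]]
0.0050000000000000044 [[5.0, -18.9, 1.0], [5.0, 20.7, 1.0], [5.0, -19.5, 27.7], [5.0, 21.4, 27.7]]
0.010000000000000009 [[10.0, -19.4, 3.2], [10.0, 21.3, 3.2], [10.0, -20.1, 30.7], [10.0, 22.0, 30.7]]
0.015000000000000013 [[15.0, -20.
[... 382 characters left out ...]
, 20.5, 15.2]]
side -0.019999999999999997 [[-20.0, -19.3, 11.6], [-20.0, 21.6, 12.0]]
side -0.014999999999999996 [[-15.0, -18.6, 8.5], [-15.0, 22.6, 8.9]]
side -0.009999999999999995 [[-10.0, -17.9, 5.3], [-10.0, 23.7, 5.7]]
side -0.004999999999999994 [[-5.0, -17.2, 2.1], [-5.0, 24.7, 2.5]]
side 6.938893903907228e-18 [[0.0, -16.4, -1.1], [0.0, 25.8, -0.7]]
side 0.0050000000000000044 [[5.0, -15.7, -4.3], [5.0, 26.8, -3.9]]
side 0.010000000000000009 [[10.0, -15.0, -7.4], [10.0, 27.9, -7.0]]
side 0.015000000000000013 [[15.0, -14.2, -10.6], [15.0, 28.9, -10.2]]
side 0.02000000000000001 [[20.0, -13.5, -13.8], [20.0, 30.0, -13.4]]
side 0.02500000000000001 [[25.0, -12.8, -17.0], [25.0, 31.0, -16.6]]
```

Emit:
move_arm:
  motion:
    - [[0,0,0],[0,0,0],1]
    - [[0,0,0],[0,0,0],1]
    - [[0,0,0],[0,0,0],1]
    - [[0,0,0],[0,0,-1],1]
    - [[0,0,0],[0,0,-3],1]

```text
t: 3.88
eef_pos: [0.4122, -0.2328, 0.0538]
tool_rot: [0.555, 0.438, -0.554, 0.44]
ft_force: [0.4, -0.6, -0.8]
gripper_width: 0.0852
```

Emit:
move_arm:
  motion:
    - [[0,0,0],[0,0,-1.2],1]
    - [[0,0,0],[0,0,-2.4],1]
    - [[0,0,0],[0,0,-3.6],1]
    - [[0,0,0],[0,0,-4.5],1]
    - [[0,0,0],[0,0,-5],1]

```text
t: 4.3
eef_pos: [0.4102, -0.2314, 0.0017]
tool_rot: [-0.554, -0.439, 0.555, -0.438]
ft_force: [-0.1, 0.8, 0.0]
gripper_width: 0.0854
```

Emit:
move_arm:
  motion:
    - [[0,0,0],[0,0,-0.5],1]
    - [[0,0,0],[0,0,-1],1]
    - [[0,0,0],[0,0,-1.5],1]
    - [[0,0,0],[0,0,-1.8],1]
    - [[0,0,0],[0,0,-1.8],1]

```text
t: 4.72
eef_pos: [0.4106, -0.2317, -0.0155]
tool_rot: [-0.555, -0.439, 0.555, -0.438]
ft_force: [0.8, 1.0, 0.5]
gripper_width: 0.0853
```

```bash
python3 - <<'E'
from h import *
o,M,y=yaw(); print(o['t'],o['eef_pos'],o['gripper_width'],o['ft_force'],y)
c=grab('side','s4'); w=grab('wrist','w4')
cv2.imwrite('pics/s4z.png',cv2.resize(c['frame'][280:380,255:355],None,fx=6,fy=6,interpolation=cv2.INTER_CUBIC))
E
```

```text
4.7167 [ 0.41062896 -0.23170858 -0.01553409] 0.08526091036244514 [0.75838332 1.01153763 0.50119069] -13.317433559172722
```

View pics/s4z.png

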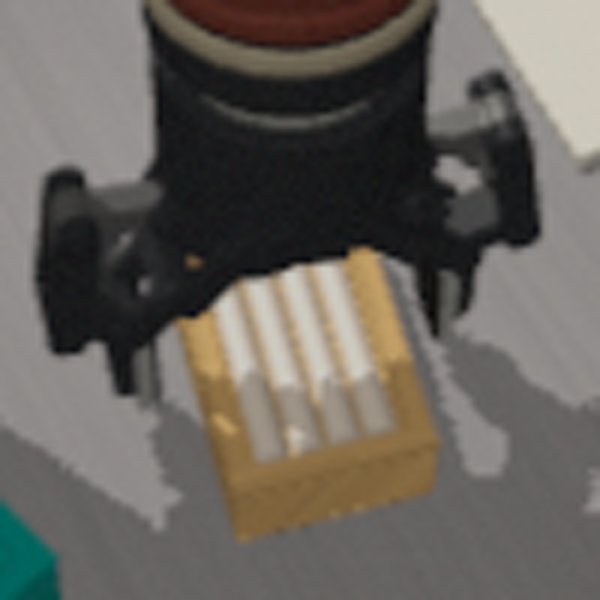

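View pics/w4.png

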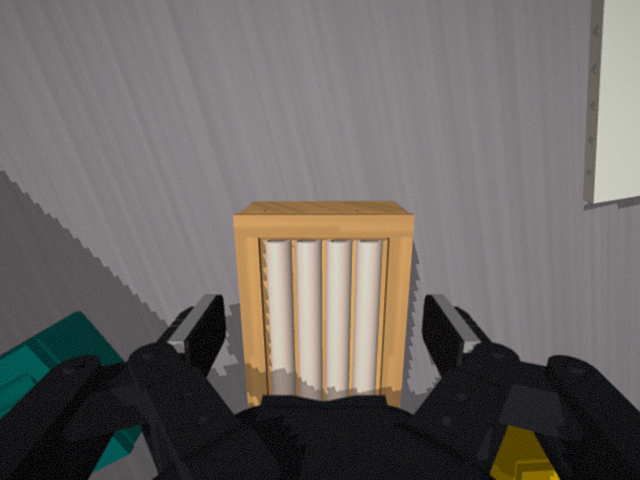

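The fingers now straddle the tray: the tray's top edge spans (236–412, 215) and the pads are at (215,320) and (432,320).

Emit:
move_arm:
  motion:
    - [[0,0,0],[0,0,0],0.4]
    - [[0,0,0],[0,0,0],0.2]
    - [[0,0,0],[0,0,0],0.2]
    - [[0,0,0],[0,0,0],0.2]
    - [[0,0,0],[0,0,0],0.2]
  newtons: 40

```text
t: 5.23
eef_pos: [0.4111, -0.2321, -0.0147]
tool_rot: [0.555, 0.438, -0.555, 0.439]
ft_force: [-1.3, 1.1, 6.0]
gripper_width: 0.0615
```

```bash
python3 - <<'E'
from h import *
o,M,y=yaw(); print(o['t'],o['eef_pos'],o['gripper_width'],o['ft_force'],y)
E
```

```text
5.2333 [ 0.41105776 -0.23206196 -0.01468359] 0.06154841788562144 [-1.30652985  1.12921469  5.99817988] -13.314697055078227
```

Emit:
move_arm:
  motion:
    - [[0,0,0],[0,0,1],0.2]
    - [[0,0,0],[0,0,2.5],0.2]
    - [[0,0,0],[0,0,4],0.2]
    - [[0,0,0],[0,0,5],0.2]
    - [[0,0,0],[0,0,5],0.2]
  newtons: 60

```text
t: 5.65
eef_pos: [0.4118, -0.2326, 0.0364]
tool_rot: [0.555, 0.438, -0.554, 0.44]
ft_force: [0.3, 0.0, -3.4]
gripper_width: 0.0604
```

Emit:
move_arm:
  motion:
    - [[0,0,1],[1.5,0.6,0],0.2]
    - [[0,0,3],[4.5,1.9,0],0.2]
    - [[0,0,5],[8,3.4,0],0.2]
    - [[0,0,7],[11.5,4.8,0],0.2]
    - [[0,0,9],[15,6.3,0],0.2]

```text
t: 6.07
eef_pos: [0.5617, -0.1679, 0.0339]
tool_rot: [-0.518, -0.481, 0.518, -0.481]
ft_force: [0.1, -1.7, -3.8]
gripper_width: 0.0612
```

Emit:
move_arm:
  motion:
    - [[0,0,0.6],[2,0.8,0],0.2]
    - [[0,0,1.16],[3.3,1.4,0],0.2]
    - [[0,0,1.16],[3.64,1.5,0],0.2]
    - [[0,0,1.16],[3.64,1.5,0],0.2]
    - [[0,0,1.16],[3.64,1.5,0],0.2]

```text
t: 6.48
eef_pos: [0.596, -0.1538, 0.0339]
tool_rot: [-0.513, -0.487, 0.514, -0.485]
ft_force: [-1.2, 0.8, -3.9]
gripper_width: 0.0608
```

```bash
python3 - <<'E'
from h import *
o,M,y=yaw(); print(o['t'],o['eef_pos'],o['gripper_width'],o['ft_force'],y)
c=grab('side','s5'); w=grab('wrist','w5')
print((np.array([.5975,-.1541])-o['eef_pos'][:2])*100, -3.15-y)
cv2.imwrite('pics/s5z.png',cv2.resize(c['frame'][150:320,255:425],None,fx=3.5,fy=3.5,interpolation=cv2.INTER_CUBIC))
E
```

```text
6.4833 [ 0.59596828 -0.15382368  0.0338919 ] 0.06081627464525374 [-1.22814226  0.78224666 -3.93343954] -3.175354624309969
[ 0.15317221 -0.02763217] 0.025354624309969154
```

View pics/s5z.png

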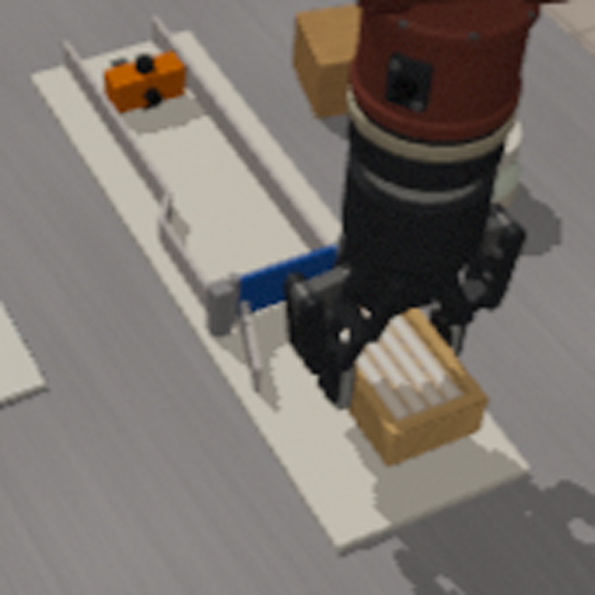

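View pics/w5.png

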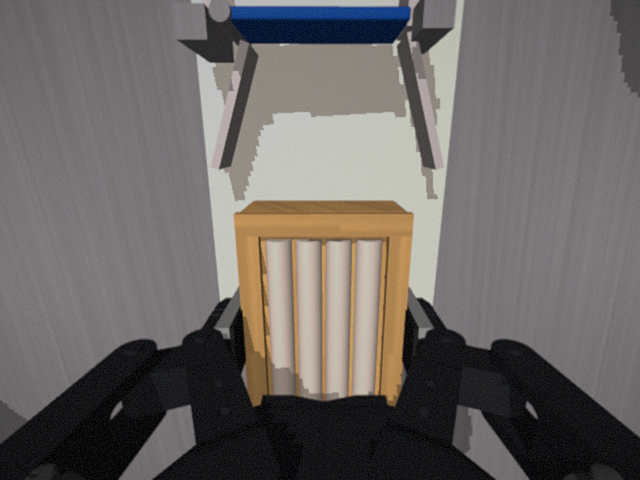

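The wrist view shows the tray centreline at column 324. The guide ends are at (246,45)/(402,42) and (215,165)/(438,165), so it's centred and square. Lowering.

Emit:
move_arm:
  motion:
    - [[0,0,0],[0.1,0,-1],0.2]
    - [[0,0,0],[0.1,0,-2],0.2]
    - [[0,0,0],[0.1,0,-3],0.2]
    - [[0,0,0],[0.1,0,-3.7],0.2]
    - [[0,0,0],[0.1,0,-3.9],0.2]

```text
t: 7.0
eef_pos: [0.5968, -0.1535, -0.0062]
tool_rot: [-0.513, -0.487, 0.514, -0.485]
ft_force: [0.2, 1.0, -3.8]
gripper_width: 0.0607
```

Emit:
move_arm:
  motion:
    - [[0,0,0],[0,0,-0.1],0.2]
    - [[0,0,0],[0,0,-0.2],0.2]
    - [[0,0,0],[0,0,-0.3],0.2]
    - [[0,0,0],[0,0,-0.3],0.2]
    - [[0,0,0],[0,0,-0.3],0.2]

```text
t: 7.42
eef_pos: [0.5985, -0.1539, -0.0068]
tool_rot: [0.514, 0.486, -0.513, 0.486]
ft_force: [0.7, 0.4, -2.8]
gripper_width: 0.0614
```

Emit:
move_arm:
  motion:
    - [[0,0,0],[0,0,-0.1],0.2]
    - [[0,0,0],[0,0,-0.15],0.2]
    - [[0,0,0],[0,0,-0.2],0.2]
    - [[0,0,0],[0,0,-0.2],0.2]
    - [[0,0,0],[0,0,-0.2],0.2]

```text
t: 7.83
eef_pos: [0.5984, -0.1539, -0.0085]
tool_rot: [0.514, 0.486, -0.514, 0.486]
ft_force: [-2.5, 1.0, 5.7]
gripper_width: 0.0608
```

Emit:
move_arm:
  motion:
    - [[0,0,0],[0,0,0],0.5]
    - [[0,0,0],[0,0,0],0.8]
    - [[0,0,0],[0,0,0.2],0.8]
    - [[0,0,0],[0,0,1.5],0.8]
    - [[0,0,0],[0,0,3.5],0.8]

```text
t: 8.25
eef_pos: [0.5968, -0.1534, 0.0246]
tool_rot: [-0.513, -0.487, 0.514, -0.485]
ft_force: [-0.4, -0.6, 0.9]
gripper_width: 0.0769
```

Emit:
move_arm:
  motion:
    - [[0,0,0],[0,0,2],0.5]
    - [[0,0,0],[0,0,4],0]
    - [[0,0,0],[0,0,4],-0.6]
    - [[0,0,0],[0,0,4],-0.6]
    - [[0,0,0],[0,0,4],-0.6]

```text
t: 8.67
eef_pos: [0.598, -0.1538, 0.0654]
tool_rot: [-0.514, -0.486, 0.514, -0.486]
ft_force: [0.1, 0.4, -0.1]
gripper_width: 0.0176
```

```bash
python3 - <<'E'
from h import *
o,M,y=yaw(); print(o['t'],o['eef_pos'],o['gripper_width'],o['ft_force'],y)
c=grab('side','s6'); w=grab('wrist','w6'); t=grab('top','t6')
cv2.imwrite('pics/s6z.png',cv2.resize(c['frame'][190:310,310:430],None,fx=5,fy=5,interpolation=cv2.INTER_CUBIC))
E
```

```text
8.6667 [ 0.59797937 -0.1537885   0.06541431] 0.017612570123618873 [ 0.1159525   0.41279836 -0.08623487] -3.1576579615001177
```

View pics/s6z.png

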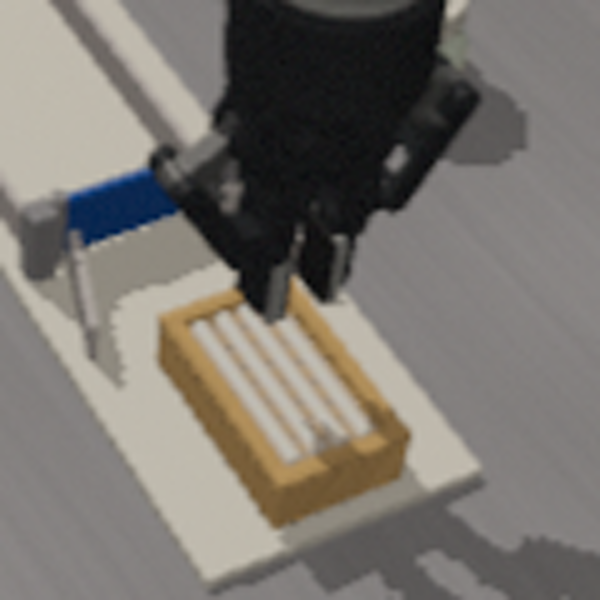

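View pics/w6.png

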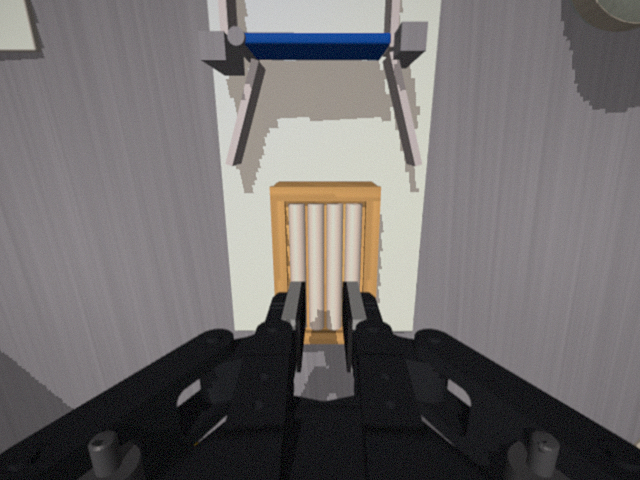

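```bash
python3 - <<'E'
from h import *
o,M,y=yaw(); c=load('s6'); w=load('w6')
def inpl(cc,uvs,off):
    oo,d=ray(cc,uvs); n=M[:,2]; P0=o['eef_pos']+off*n; s=((P0-oo)@n)/(d@n); return ((oo+d*s[:,None]-o['eef_pos'])@M*1000)
S=lambda x,y:(310+x/5,190+y/5)
print('tip side',inpl(c,[S(275,322),S(335,300)],.011).round(1).tolist())
for off in(-.01,0,.01): print(off,'side elbows/links',inpl(c,[S(158,170),S(178,200),S(210,235),S(243,270),S(480,100),S(395,212),S(355,260)],off).round(0)[:,:2].tolist())
for off in(-.01,0,.01): print(off,'wrist',inpl(w,[(295,283),(270,298),(205,333),(190,345),(100,395),(20,445)],off).round(0)[:,:2].tolist())
E
```

```text
tip side [[-15.2, -12.7, 11.0], [-15.0, 14.8, 11.0]]
-0.01 side elbows/links [[-100.0, -60.0], [-80.0, -50.0], [-54.0, -34.0], [-26.0, -16.0], [-77.0, 85.0], [-28.0, 54.0], [-7.0, 38.0]]
0 side elbows/links [[-112.0, -66.0], [-93.0, -56.0], [-67.0, -41.0], [-39.0, -23.0], [-90.0, 76.0], [-41.0, 45.0], [-20.0, 30.0]]
0.01 side elbows/links [[-124.0, -72.0], [-105.0, -63.0], [-80.0, -47.0], [-53.0, -31.0], [-102.0, 67.0], [-55.0, 37.0], [-34.0, 22.0]]
-0.01 wrist [[-17.0, -13.0], [-32.0, -22.0], [-58.0, -40.0], [-65.0, -43.0], [-87.0, -57.0], [-101.0, -65.0]]
0 wrist [[6.0, -15.0], [-12.0, -26.0], [-42.0, -47.0], [-50.0, -49.0], [-75.0, -66.0], [-92.0, -75.0]]
0.01 wrist [[28.0, -18.0], [8.0, -30.0], [-26.0, -53.0], [-35.0, -56.0], [-64.0, -75.0], [-83.0, -85.0]]
```

Emit:
move_arm:
  motion:
    - [[0,0,0],[-0.1,-2,0],-0.6]
    - [[0,0,0],[-0.25,-5,0],-0.6]
    - [[0,0,0],[-0.4,-8,0],-0.6]
    - [[0,0,0],[-0.47,-8.6,0],-0.6]
    - [[0,0,0],[-0.47,-8.6,-2],-0.6]

```text
t: 9.23
eef_pos: [0.5954, -0.2434, 0.0482]
tool_rot: [0.515, 0.483, -0.514, 0.487]
ft_force: [-0.3, -0.1, -0.4]
gripper_width: 0.0171
```

Emit:
move_arm:
  motion:
    - [[0,0,0],[0,0,-1.5],-0.6]
    - [[0,0,0],[0,0,-3],-0.6]
    - [[0,0,0],[0,0,-4.2],-0.6]
    - [[0,0,0],[0,0,-4.5],-0.6]
    - [[0,0,0],[0,0,-4.5],-0.6]

```text
t: 9.65
eef_pos: [0.5927, -0.2392, -0.0003]
tool_rot: [-0.513, -0.487, 0.514, -0.485]
ft_force: [-1.1, 0.2, 0.1]
gripper_width: 0.0172
```

```bash
cat >> h.py <<'E'
G=np.array([.6041,-.0343]); A=np.radians(86.85); D=np.array([np.cos(A),np.sin(A)]); Nn=np.array([-D[1],D[0]])
def gp(): 
    o,M,y=yaw(); q=o['eef_pos'][:2]-G; f=o['ft_force'][:2]; print('t%.2f gate x %.1f y %.1f z %.1f mm yaw %.2f Fx %.1f Fy %.1f Fz %.1f w %.1f'%(o['t'],q@D*1e3,q@Nn*1e3,o['eef_pos'][2]*1e3,y,f@D,f@Nn,o['ft_force'][2],o['gripper_width']*1e3))
E
python3 - <<'E'
from h import *
gp()
c=grab('side','s7'); cv2.imwrite('pics/s7z.png',cv2.resize(c['frame'][200:320,310:430],None,fx=5,fy=5,interpolation=cv2.INTER_CUBIC))
w=grab('wrist','w7')
E
```

```text
t9.65 gate x -205.2 y 0.1 z -0.3 mm yaw -3.15 Fx 0.2 Fy 1.1 Fz 0.1 w 17.2
```

View pics/s7z.png

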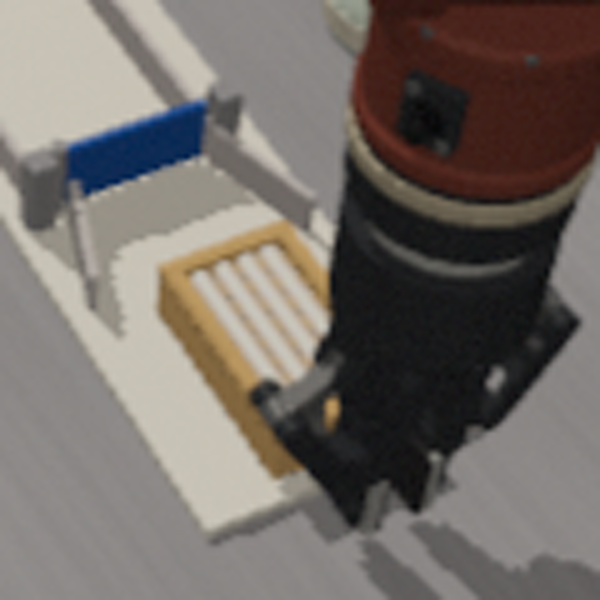

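View pics/w7.png

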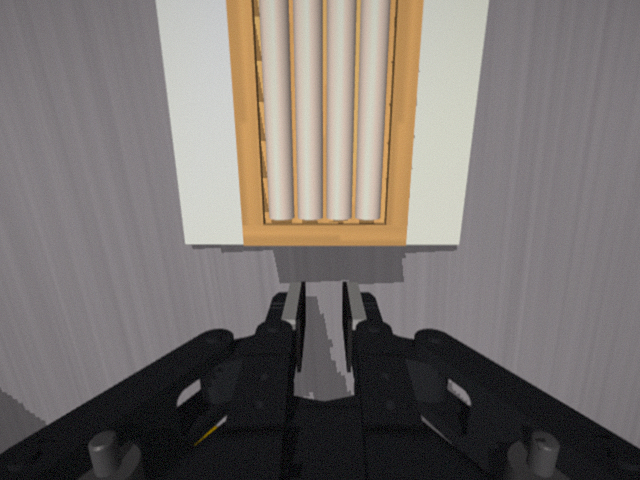

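Emit:
move_arm:
  motion:
    - [[0,0,0],[0.03,0.5,0],-0.6]
    - [[0,0,0],[0.06,1,0],-0.6]
    - [[0,0,0],[0.08,1.5,0],-0.6]
    - [[0,0,0],[0.11,2,0],-0.6]
    - [[0,0,0],[0.14,2.5,0],-0.6]

```text
t: 10.17
eef_pos: [0.5952, -0.2145, 0.0013]
tool_rot: [-0.513, -0.486, 0.514, -0.486]
ft_force: [-0.9, -2.4, 1.3]
gripper_width: 0.0173
```

Emit:
move_arm:
  motion:
    - [[0,0,0],[0.03,0.6,0],-0.6]
    - [[0,0,0],[0.07,1.2,0],-0.6]
    - [[0,0,0],[0.1,1.8,0],-0.6]
    - [[0,0,0],[0.13,2.4,0],-0.6]
    - [[0,0,0],[0.16,3,0],-0.6]

```text
t: 10.58
eef_pos: [0.5967, -0.1844, 0.001]
tool_rot: [-0.514, -0.486, 0.514, -0.486]
ft_force: [0.7, -2.3, 1.1]
gripper_width: 0.0168
```

```bash
python3 - <<'E'
from h import *
gp()
w=grab('wrist','w8')
E
```

```text
t10.58 gate x -150.2 y -0.8 z 1.0 mm yaw -3.16 Fx -2.3 Fy -0.9 Fz 1.1 w 16.8
```

View pics/w8.png

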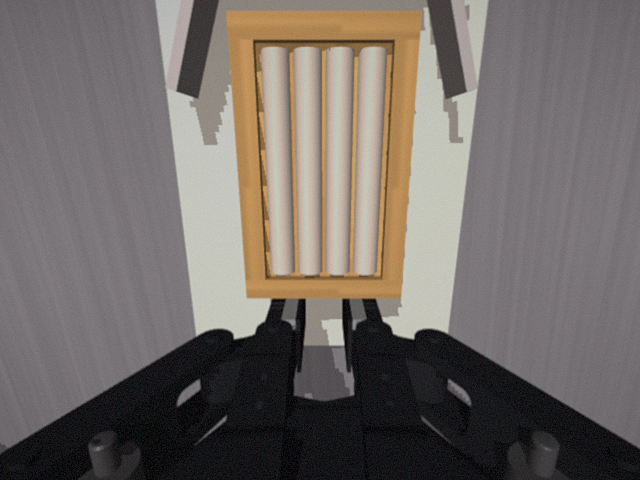

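Emit:
move_arm:
  motion:
    - [[0,0,0],[0.03,0.5,0],-0.6]
    - [[0,0,0],[0.06,1,0],-0.6]
    - [[0,0,0],[0.08,1.5,0],-0.6]
    - [[0,0,0],[0.11,2,0],-0.6]
    - [[0,0,0],[0.14,2.5,0],-0.6]

```text
t: 11.05
eef_pos: [0.5979, -0.1594, 0.0008]
tool_rot: [-0.514, -0.486, 0.514, -0.486]
ft_force: [-0.3, -1.9, 0.9]
gripper_width: 0.017
```

Emit:
move_arm:
  motion:
    - [[0,0,0],[0.02,0.3,0],-0.6]
    - [[0,0,0],[0.03,0.6,0],-0.6]
    - [[0,0,0],[0.05,0.9,0],-0.6]
    - [[0,0,0],[0.07,1.2,0],-0.6]
    - [[0,0,0],[0.08,1.5,0],-0.6]

```text
t: 11.47
eef_pos: [0.5992, -0.1458, 0.001]
tool_rot: [-0.513, -0.485, 0.514, -0.487]
ft_force: [0.6, -7.9, -0.6]
gripper_width: 0.0173
```

Emit:
move_arm:
  motion:
    - [[0,0,0],[0.02,0.3,0],-0.6]
    - [[0,0,0],[0.03,0.6,0],-0.6]
    - [[0,0,0],[0.05,0.9,0],-0.6]
    - [[0,0,0],[0.07,1.2,0],-0.6]
    - [[0,0,0],[0.08,1.5,0],-0.6]

```text
t: 11.88
eef_pos: [0.6003, -0.1308, 0.0011]
tool_rot: [-0.514, -0.485, 0.514, -0.487]
ft_force: [1.9, -5.0, -1.6]
gripper_width: 0.0171
```

```bash
python3 - <<'E'
from h import *
gp()
w=grab('wrist','w9')
E
```

```text
t11.88 gate x -96.6 y -1.6 z 1.1 mm yaw -3.21 Fx -4.9 Fy -2.2 Fz -1.6 w 17.1
```

View pics/w9.png

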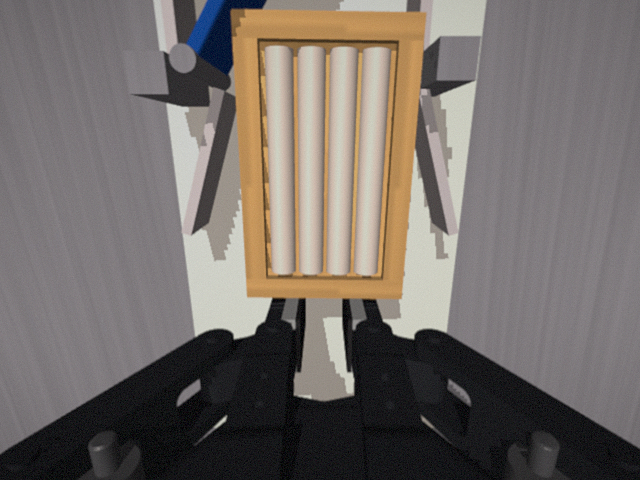

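Emit:
move_arm:
  motion:
    - [[0,0,0],[0.03,0.5,0],-0.6]
    - [[0,0,0],[0.06,1,0],-0.6]
    - [[0,0,0],[0.08,1.5,0],-0.6]
    - [[0,0,0],[0.11,2,0],-0.6]
    - [[0,0,0],[0.14,2.5,0],-0.6]

```text
t: 12.35
eef_pos: [0.601, -0.1045, 0.0009]
tool_rot: [-0.514, -0.486, 0.514, -0.486]
ft_force: [0.7, -4.0, 0.6]
gripper_width: 0.017
```

Emit:
move_arm:
  motion:
    - [[0,0,0],[0.03,0.5,0],-0.6]
    - [[0,0,0],[0.06,1,0],-0.6]
    - [[0,0,0],[0.08,1.5,0],-0.6]
    - [[0,0,0],[0.11,2,0],-0.6]
    - [[0,0,0],[0.14,2.5,0],-0.6]

```text
t: 12.77
eef_pos: [0.6023, -0.0792, 0.0009]
tool_rot: [0.514, 0.486, -0.514, 0.486]
ft_force: [0.2, -2.7, 0.5]
gripper_width: 0.0177
```

```bash
python3 - <<'E'
from h import *
gp()
w=grab('wrist','w10')
c=grab('side','s10'); cv2.imwrite('pics/s10z.png',cv2.resize(c['frame'][150:310,255:415],None,fx=3.7,fy=3.7,interpolation=cv2.INTER_CUBIC))
E
```

```text
t12.77 gate x -45.0 y -0.7 z 0.9 mm yaw -3.15 Fx -2.7 Fy -0.4 Fz 0.5 w 17.7
```

View pics/w10.png

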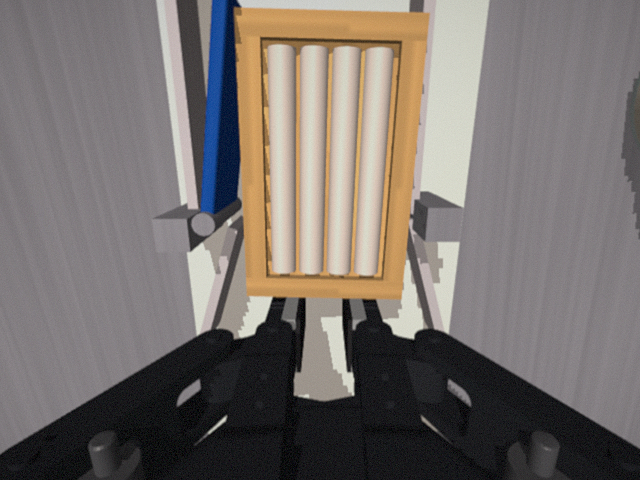

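View pics/s10z.png

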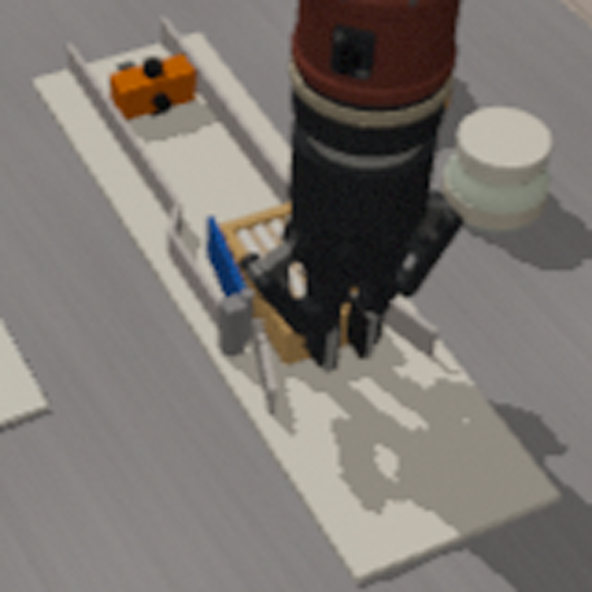

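The flap is open along the tray's left side, and the tray is centred between the walls. Moving on, with an eye on the finger linkage over the posts.

Emit:
move_arm:
  motion:
    - [[0,0,0],[0.03,0.5,0],-0.6]
    - [[0,0,0],[0.06,1,0],-0.6]
    - [[0,0,0],[0.08,1.5,0],-0.6]
    - [[0,0,0],[0.11,2,0],-0.6]
    - [[0,0,0],[0.14,2.5,0],-0.6]

```text
t: 13.28
eef_pos: [0.6037, -0.0543, 0.0009]
tool_rot: [-0.514, -0.486, 0.514, -0.486]
ft_force: [-0.1, -1.2, -0.3]
gripper_width: 0.0169
```

Emit:
move_arm:
  motion:
    - [[0,0,0],[0.02,0.4,0],-0.6]
    - [[0,0,0],[0.04,0.8,0],-0.6]
    - [[0,0,0],[0.07,1.2,0],-0.6]
    - [[0,0,0],[0.09,1.6,0],-0.6]
    - [[0,0,0],[0.11,2,0],-0.6]

```text
t: 13.7
eef_pos: [0.6049, -0.0345, 0.0009]
tool_rot: [0.514, 0.486, -0.514, 0.486]
ft_force: [0.7, -2.1, -0.1]
gripper_width: 0.0169
```

Emit:
move_arm:
  motion:
    - [[0,0,0],[0.02,0.4,0],-0.6]
    - [[0,0,0],[0.04,0.8,0],-0.6]
    - [[0,0,0],[0.07,1.2,0],-0.6]
    - [[0,0,0],[0.09,1.6,0],-0.6]
    - [[0,0,0],[0.11,2,0],-0.6]

```text
t: 14.12
eef_pos: [0.6061, -0.0145, 0.001]
tool_rot: [0.514, 0.486, -0.514, 0.486]
ft_force: [0.9, -2.4, -1.1]
gripper_width: 0.0172
```

Emit:
move_arm:
  motion:
    - [[0,0,0],[0.02,0.4,0],-0.6]
    - [[0,0,0],[0.04,0.8,0],-0.6]
    - [[0,0,0],[0.07,1.2,0],-0.6]
    - [[0,0,0],[0.09,1.6,0],-0.6]
    - [[0,0,0],[0.11,2,0],-0.6]

```text
t: 14.53
eef_pos: [0.6072, 0.0054, 0.001]
tool_rot: [0.514, 0.486, -0.514, 0.486]
ft_force: [1.2, -1.7, 0.3]
gripper_width: 0.017
```

```bash
python3 - <<'E'
from h import *
gp()
w=grab('wrist','w11')
c=grab('side','s11'); cv2.imwrite('pics/s11z.png',cv2.resize(c['frame'][150:310,255:415],None,fx=3.7,fy=3.7,interpolation=cv2.INTER_CUBIC))
E
```

```text
t14.53 gate x 39.9 y -0.9 z 1.0 mm yaw -3.16 Fx -1.6 Fy -1.3 Fz 0.3 w 17.0
```

View pics/w11.png

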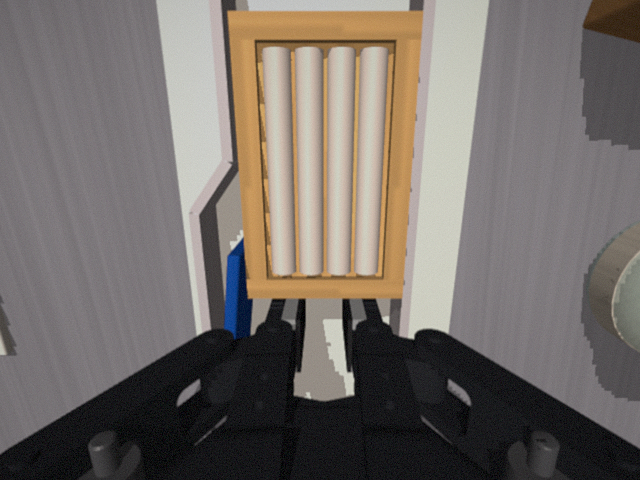

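View pics/s11z.png

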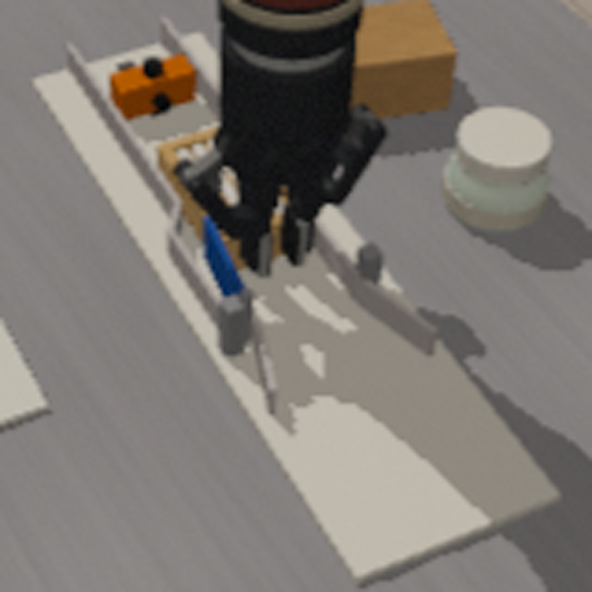

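Emit:
move_arm:
  motion:
    - [[0,0,0],[0.02,0.3,0],-0.6]
    - [[0,0,0],[0.03,0.6,0],-0.6]
    - [[0,0,0],[0.05,0.9,0],-0.6]
    - [[0,0,0],[0.07,1.2,0],-0.6]
    - [[0,0,0],[0.08,1.5,0],-0.6]

```text
t: 15.05
eef_pos: [0.6076, 0.0202, 0.0008]
tool_rot: [-0.513, -0.486, 0.514, -0.486]
ft_force: [-1.8, -4.1, 1.3]
gripper_width: 0.0174
```

Emit:
move_arm:
  motion:
    - [[0,0,0],[0.02,0.3,0],-0.6]
    - [[0,0,0],[0.03,0.6,0],-0.6]
    - [[0,0,0],[0.05,0.9,0],-0.6]
    - [[0,0,0],[0.07,1.2,0],-0.6]
    - [[0,0,0],[0.08,1.5,0],-0.6]

```text
t: 15.47
eef_pos: [0.6089, 0.0357, 0.0009]
tool_rot: [0.514, 0.486, -0.513, 0.486]
ft_force: [-0.0, -1.4, -0.9]
gripper_width: 0.0169
```

Emit:
move_arm:
  motion:
    - [[0,0,0],[0.01,0.1,0],-0.6]
    - [[0,0,0],[0.01,0.2,0],-0.6]
    - [[0,0,0],[0.02,0.3,0],-0.6]
    - [[0,0,0],[0.02,0.4,0],-0.6]
    - [[0,0,0],[0.03,0.5,0],-0.6]

```text
t: 15.88
eef_pos: [0.6092, 0.0402, 0.001]
tool_rot: [0.514, 0.486, -0.513, 0.486]
ft_force: [0.8, -2.0, -1.7]
gripper_width: 0.0169
```

```bash
python3 - <<'E'
from h import *
gp()
w=grab('wrist','w12'); t=grab('top','t12')
c=grab('side','s12'); cv2.imwrite('pics/s12z.png',cv2.resize(c['frame'][140:240,260:360],None,fx=6,fy=6,interpolation=cv2.INTER_CUBIC))
cv2.imwrite('pics/t12z.png',cv2.resize(t['frame'][145:240,155:355],None,fx=4,fy=4,interpolation=cv2.INTER_CUBIC))
E
```

```text
t15.88 gate x 74.6 y -1.0 z 1.0 mm yaw -3.16 Fx -1.9 Fy -0.9 Fz -1.7 w 16.9
```

View pics/s12z.png

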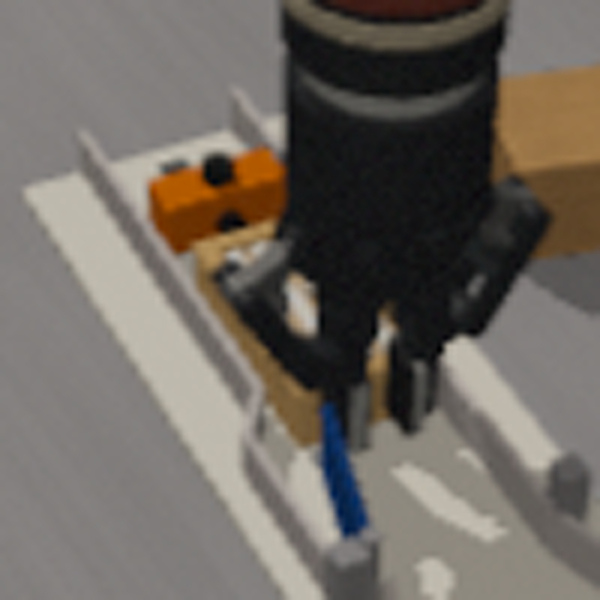

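View pics/t12z.png

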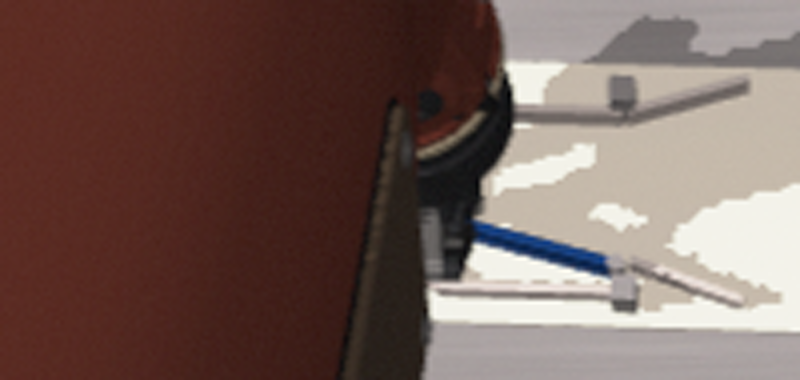

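View pics/w12.png

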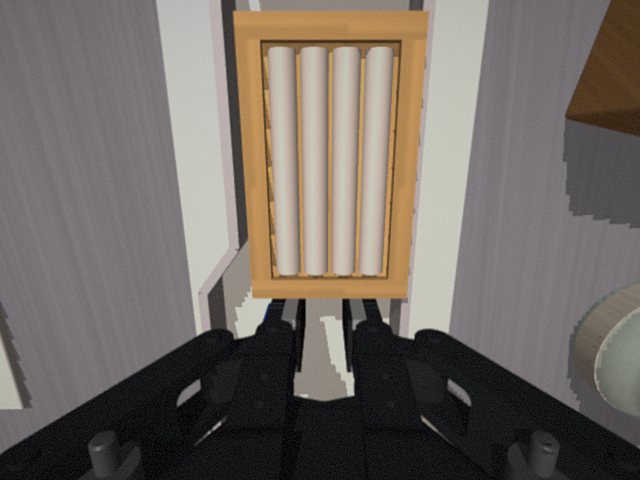

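Emit:
move_arm:
  motion:
    - [[0,0,0],[0,0.06,0],-0.6]
    - [[0,0,0],[0.01,0.12,0],-0.6]
    - [[0,0,0],[0.01,0.18,0],-0.6]
    - [[0,0,0],[0.01,0.24,0],-0.6]
    - [[0,0,0],[0.02,0.3,0],-0.6]

```text
t: 16.45
eef_pos: [0.6092, 0.043, 0.001]
tool_rot: [-0.514, -0.486, 0.514, -0.486]
ft_force: [0.9, -2.3, 1.4]
gripper_width: 0.0169
```

Emit:
move_arm:
  motion:
    - [[0,0,0],[0,0.05,0],-0.6]
    - [[0,0,0],[0.01,0.1,0],-0.6]
    - [[0,0,0],[0.01,0.15,0],-0.6]
    - [[0,0,0],[0.01,0.2,0],-0.6]
    - [[0,0,0],[0.01,0.2,0],-0.6]

```text
t: 16.87
eef_pos: [0.6091, 0.0453, 0.0009]
tool_rot: [-0.514, -0.486, 0.514, -0.486]
ft_force: [0.3, -0.8, 1.7]
gripper_width: 0.0169
```

Emit:
move_arm:
  motion:
    - [[0,0,0],[0,0.05,0],-0.6]
    - [[0,0,0],[0.01,0.1,0],-0.6]
    - [[0,0,0],[0.01,0.15,0],-0.6]
    - [[0,0,0],[0.01,0.2,0],-0.6]
    - [[0,0,0],[0.01,0.2,0],-0.6]

```text
t: 17.28
eef_pos: [0.6093, 0.0473, 0.0009]
tool_rot: [0.514, 0.486, -0.514, 0.486]
ft_force: [0.0, -2.8, 1.7]
gripper_width: 0.0172
```

Emit:
move_arm:
  motion:
    - [[0,0,0],[0,0.05,0],-0.6]
    - [[0,0,0],[0.01,0.1,0],-0.6]
    - [[0,0,0],[0.01,0.15,0],-0.6]
    - [[0,0,0],[0.01,0.2,0],-0.6]
    - [[0,0,0],[0.01,0.2,0],-0.6]

```text
t: 17.7
eef_pos: [0.6094, 0.0493, 0.0008]
tool_rot: [0.514, 0.486, -0.514, 0.486]
ft_force: [-0.7, -1.4, 1.0]
gripper_width: 0.0171
```

```bash
python3 - <<'E'
from h import *
gp()
c=grab('side','s13'); cv2.imwrite('pics/s13z.png',cv2.resize(c['frame'][140:240,260:360],None,fx=6,fy=6,interpolation=cv2.INTER_CUBIC))
E
```

```text
t17.70 gate x 83.8 y -0.7 z 0.8 mm yaw -3.15 Fx -1.4 Fy 0.6 Fz 1.0 w 17.1
```

View pics/s13z.png

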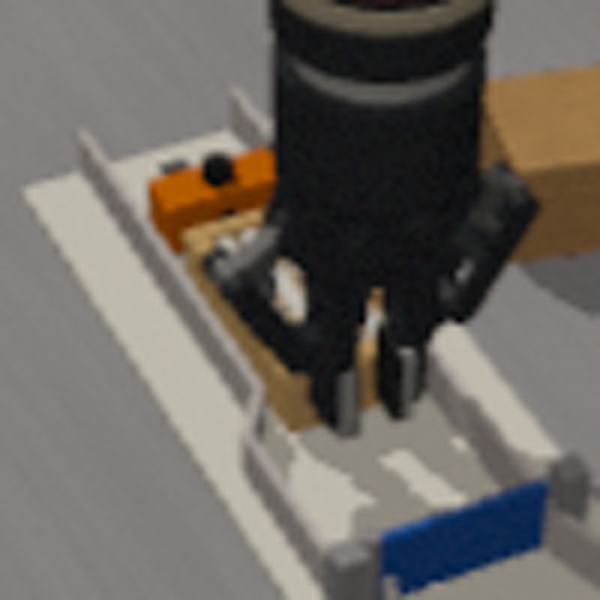

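The flap has already shut behind the fingers; the blue panel is at (465,530) in the crop. About 10 mm to go, so small steps from here.

Emit:
move_arm:
  motion:
    - [[0,0,0],[0,0.05,0],-0.6]
    - [[0,0,0],[0.01,0.1,0],-0.6]
    - [[0,0,0],[0.01,0.15,0],-0.6]
    - [[0,0,0],[0.01,0.2,0],-0.6]
    - [[0,0,0],[0.01,0.2,0],-0.6]

```text
t: 18.17
eef_pos: [0.6095, 0.0513, 0.0009]
tool_rot: [0.514, 0.486, -0.514, 0.486]
ft_force: [-0.3, -1.3, 0.6]
gripper_width: 0.0169
```

Emit:
move_arm:
  motion:
    - [[0,0,0],[0,0.04,0],-0.6]
    - [[0,0,0],[0,0.08,0],-0.6]
    - [[0,0,0],[0.01,0.12,0],-0.6]
    - [[0,0,0],[0.01,0.15,0],-0.6]
    - [[0,0,0],[0.01,0.15,0],-0.6]

```text
t: 18.58
eef_pos: [0.6096, 0.0527, 0.0009]
tool_rot: [0.514, 0.486, -0.514, 0.486]
ft_force: [-0.2, -2.0, -0.3]
gripper_width: 0.0174
```

Emit:
move_arm:
  motion:
    - [[0,0,0],[0,0.03,0],-0.6]
    - [[0,0,0],[0,0.06,0],-0.6]
    - [[0,0,0],[0.01,0.09,0],-0.6]
    - [[0,0,0],[0.01,0.12,0],-0.6]
    - [[0,0,0],[0.01,0.12,0],-0.6]

```text
t: 19.0
eef_pos: [0.6097, 0.0539, 0.0009]
tool_rot: [-0.514, -0.486, 0.514, -0.486]
ft_force: [-0.0, -1.4, 0.3]
gripper_width: 0.0174
```

Emit:
move_arm:
  motion:
    - [[0,0,0],[0,0.03,0],-0.6]
    - [[0,0,0],[0,0.06,0],-0.6]
    - [[0,0,0],[0,0.08,0],-0.6]
    - [[0,0,0],[0,0.1,0],-0.6]
    - [[0,0,0],[0,0.1,0],-0.6]

```text
t: 19.42
eef_pos: [0.6097, 0.0549, 0.0009]
tool_rot: [0.514, 0.486, -0.514, 0.486]
ft_force: [-0.7, -1.7, -0.2]
gripper_width: 0.0171
```

Emit:
move_arm:
  motion:
    - [[0,0,0],[0,0.03,0],-0.6]
    - [[0,0,0],[0,0.06,0],-0.6]
    - [[0,0,0],[0,0.08,0],-0.6]
    - [[0,0,0],[0,0.1,0],-0.6]
    - [[0,0,0],[0,0.1,0],-0.6]

```text
t: 19.83
eef_pos: [0.6097, 0.0559, 0.0009]
tool_rot: [0.514, 0.486, -0.514, 0.486]
ft_force: [-0.7, -1.7, -0.6]
gripper_width: 0.0172
```

```bash
python3 - <<'E'
from h import *
gp()
c=grab('side','s14'); cv2.imwrite('pics/s14z.png',cv2.resize(c['frame'][140:240,260:360],None,fx=6,fy=6,interpolation=cv2.INTER_CUBIC))
E
```

```text
t19.83 gate x 90.4 y -0.7 z 0.9 mm yaw -3.16 Fx -1.7 Fy 0.6 Fz -0.6 w 17.2
```

View pics/s14z.png

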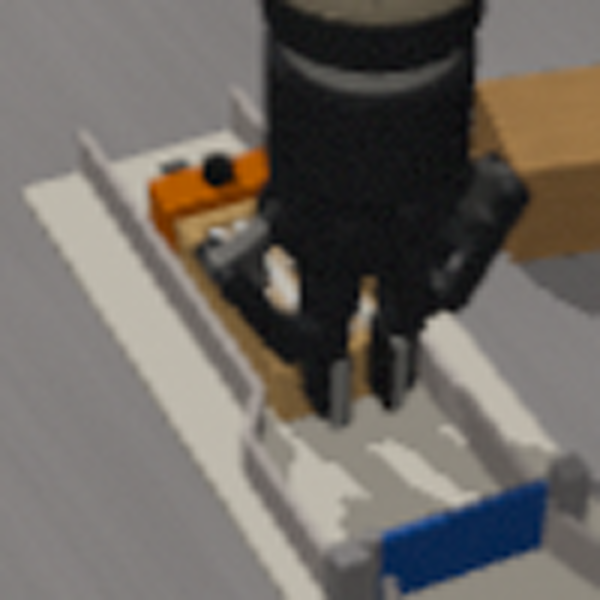

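Very close now; 1 mm steps.

Emit:
move_arm:
  motion:
    - [[0,0,0],[0,0.03,0],-0.6]
    - [[0,0,0],[0,0.06,0],-0.6]
    - [[0,0,0],[0.01,0.08,0],-0.6]
    - [[0,0,0],[0.01,0.1,0],-0.6]
    - [[0,0,0],[0.01,0.1,0],-0.6]

```text
t: 20.3
eef_pos: [0.6099, 0.0569, 0.0009]
tool_rot: [0.514, 0.486, -0.514, 0.486]
ft_force: [-0.3, -1.1, -0.2]
gripper_width: 0.017
```

Emit:
move_arm:
  motion:
    - [[0,0,0],[0,0.02,0],-0.6]
    - [[0,0,0],[0,0.04,0],-0.6]
    - [[0,0,0],[0,0.06,0],-0.6]
    - [[0,0,0],[0,0.08,0],-0.6]
    - [[0,0,0],[0,0.08,0],-0.6]

```text
t: 20.72
eef_pos: [0.6099, 0.0576, 0.0009]
tool_rot: [0.514, 0.486, -0.514, 0.486]
ft_force: [0.4, -0.1, -1.7]
gripper_width: 0.017
```

Emit:
move_arm:
  motion:
    - [[0,0,0],[0,0.02,0],-0.6]
    - [[0,0,0],[0,0.04,0],-0.6]
    - [[0,0,0],[0,0.06,0],-0.6]
    - [[0,0,0],[0,0.08,0],-0.6]
    - [[0,0,0],[0,0.08,0],-0.6]

```text
t: 21.13
eef_pos: [0.6099, 0.0585, 0.0009]
tool_rot: [-0.514, -0.486, 0.514, -0.486]
ft_force: [-0.8, -0.9, -1.1]
gripper_width: 0.0171
```

Emit:
move_arm:
  motion:
    - [[0,0,0],[0,0.02,0],-0.6]
    - [[0,0,0],[0,0.04,0],-0.6]
    - [[0,0,0],[0,0.06,0],-0.6]
    - [[0,0,0],[0.01,0.08,0],-0.6]
    - [[0,0,0],[0.01,0.08,0],-0.6]

```text
t: 21.55
eef_pos: [0.61, 0.0593, 0.0009]
tool_rot: [0.514, 0.486, -0.514, 0.486]
ft_force: [-0.3, -1.7, 0.1]
gripper_width: 0.0171
```

Emit:
move_arm:
  motion:
    - [[0,0,0],[0,0.02,0],-0.6]
    - [[0,0,0],[0,0.04,0],-0.6]
    - [[0,0,0],[0,0.06,0],-0.6]
    - [[0,0,0],[0,0.08,0],-0.6]
    - [[0,0,0],[0,0.08,0],-0.6]

```text
t: 21.97
eef_pos: [0.61, 0.06, 0.0009]
tool_rot: [0.514, 0.486, -0.514, 0.486]
ft_force: [0.3, -0.9, -2.0]
gripper_width: 0.0173
```

```bash
python3 - <<'E'
from h import *
gp()
c=grab('side','s15'); cv2.imwrite('pics/s15z.png',cv2.resize(c['frame'][155:205,275:335],None,fx=12,fy=12,interpolation=cv2.INTER_CUBIC))
a=load('s0') if 0 else load('side0')
for n in('side0','s14','s15'):
    f=load(n)['frame']; h=cv2.cvtColor(f,cv2.COLOR_BGR2HSV); m=cv2.inRange(h,(3,170,120),(14,255,255)); m[:150]=0;m[200:]=0;m[:,:275]=0;m[:,305:]=0
    ys,xs=np.nonzero(m); print(n,len(xs),xs.min(),xs.max(),ys.min(),ys.max(), xs[xs<290].mean(),ys[xs<290].mean())
gp()
E
```

```text
t21.97 gate x 94.5 y -0.7 z 0.9 mm yaw -3.16 Fx -0.9 Fy -0.4 Fz -2.0 w 17.3
side0 34 285 304 165 175 286.3333333333333 171.55555555555554
s14 35 285 304 165 176 286.4166666666667 172.91666666666666
s15 38 285 303 165 180 286.27272727272725 173.54545454545453
t22.02 gate x 94.5 y -0.7 z 0.9 mm yaw -3.15 Fx -0.4 Fy -0.7 Fz -0.3 w 16.7
```

View pics/s15z.png

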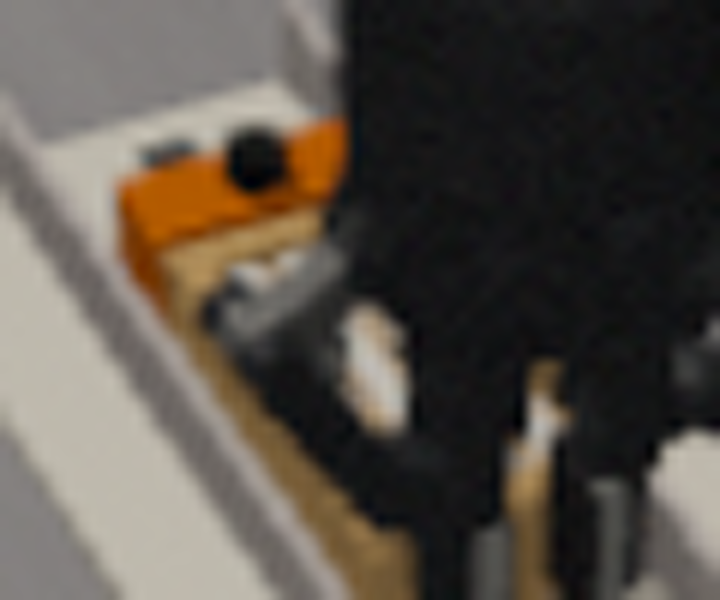

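Emit:
move_arm:
  motion:
    - [[0,0,0],[0,0.02,0],-0.6]
    - [[0,0,0],[0,0.04,0],-0.6]
    - [[0,0,0],[0,0.06,0],-0.6]
    - [[0,0,0],[0,0.08,0],-0.6]
    - [[0,0,0],[0,0.08,0],-0.6]

```text
t: 22.43
eef_pos: [0.61, 0.0609, 0.0009]
tool_rot: [0.514, 0.486, -0.514, 0.486]
ft_force: [0.3, -1.5, -0.1]
gripper_width: 0.0172
```

Emit:
move_arm:
  motion:
    - [[0,0,0],[0,0.02,0],-0.6]
    - [[0,0,0],[0,0.04,0],-0.6]
    - [[0,0,0],[0,0.06,0],-0.6]
    - [[0,0,0],[0.01,0.08,0],-0.6]
    - [[0,0,0],[0.01,0.08,0],-0.6]

```text
t: 22.85
eef_pos: [0.6101, 0.0617, 0.0009]
tool_rot: [0.514, 0.486, -0.514, 0.486]
ft_force: [-0.9, -1.3, -0.0]
gripper_width: 0.0171
```

Emit:
move_arm:
  motion:
    - [[0,0,0],[0,0.02,0],-0.6]
    - [[0,0,0],[0,0.04,0],-0.6]
    - [[0,0,0],[0,0.06,0],-0.6]
    - [[0,0,0],[0,0.08,0],-0.6]
    - [[0,0,0],[0,0.08,0],-0.6]

```text
t: 23.27
eef_pos: [0.6101, 0.0625, 0.0009]
tool_rot: [0.514, 0.486, -0.514, 0.486]
ft_force: [0.3, -1.8, -0.8]
gripper_width: 0.0171
```

```bash
python3 - <<'E'
from h import *
gp()
c=grab('side','s16'); cv2.imwrite('pics/s16z.png',cv2.resize(c['frame'][155:205,275:335],None,fx=12,fy=12,interpolation=cv2.INTER_CUBIC))
a=load('side0')['frame'].astype(int)
for n in('s10','s14','s15','s16'):
    f=load(n)['frame'].astype(int); print(n, np.abs(f-a)[164:172,284:300].mean().round(1), end=' ')
    # knob centroid
    g=f[160:175,288:300].sum(2); m=g<90; ys,xs=np.nonzero(m); print(xs.mean()+288,ys.mean()+160,len(xs))
gp()
E
```

```text
t23.27 gate x 96.9 y -0.7 z 0.9 mm yaw -3.16 Fx -1.8 Fy -0.4 Fz -0.8 w 17.1
s10 9.1 296.0 168.5 16
s14 8.3 295.88235294117646 168.41176470588235 17
s15 8.2 295.75 168.4375 16
s16 8.3 295.88235294117646 168.41176470588235 17
t23.32 gate x 97.0 y -0.7 z 0.9 mm yaw -3.15 Fx -1.0 Fy 1.1 Fz -1.0 w 17.0
```

View pics/s16z.png

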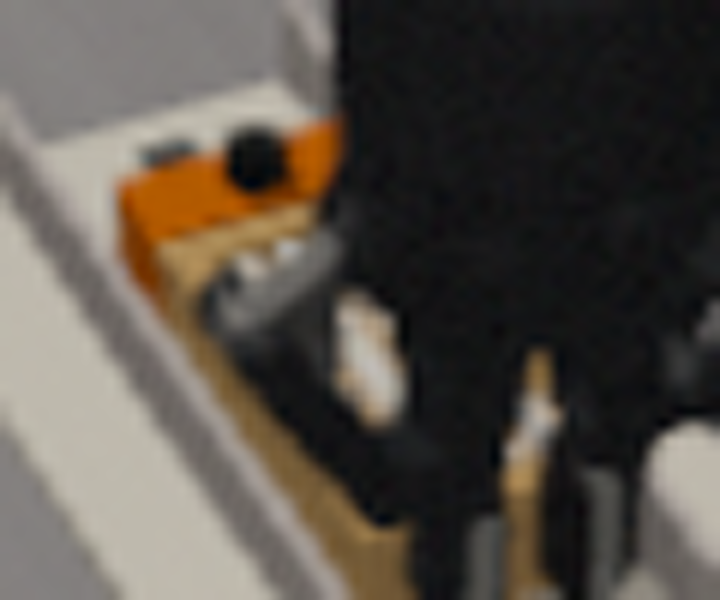

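Emit:
move_arm:
  motion:
    - [[0,0,0],[0,0.02,0],-0.6]
    - [[0,0,0],[0,0.04,0],-0.6]
    - [[0,0,0],[0,0.06,0],-0.6]
    - [[0,0,0],[0.01,0.08,0],-0.6]
    - [[0,0,0],[0.01,0.08,0],-0.6]

```text
t: 23.73
eef_pos: [0.6101, 0.0633, 0.0009]
tool_rot: [-0.514, -0.486, 0.514, -0.486]
ft_force: [-0.6, -0.6, -0.3]
gripper_width: 0.0173
```

```bash
python3 -c "
from h import *
gp()"
```

```text
t23.73 gate x 97.7 y -0.7 z 0.9 mm yaw -3.16 Fx -0.6 Fy 0.5 Fz -0.3 w 17.3
```

Emit:
move_arm:
  motion:
    - [[0,0,0],[0,0.02,0],-0.6]
    - [[0,0,0],[0,0.04,0],-0.6]
    - [[0,0,0],[0,0.06,0],-0.6]
    - [[0,0,0],[0,0.08,0],-0.6]
    - [[0,0,0],[0,0.08,0],-0.6]

```text
t: 24.15
eef_pos: [0.6102, 0.0641, 0.0009]
tool_rot: [0.514, 0.486, -0.514, 0.486]
ft_force: [-0.1, -2.6, -1.2]
gripper_width: 0.0164
```

```bash
python3 - <<'E'
from h import *
gp()
c=grab('side','s17'); cv2.imwrite('pics/s17z.png',cv2.resize(c['frame'][155:205,275:335],None,fx=12,fy=12,interpolation=cv2.INTER_CUBIC))
f=c['frame'].astype(int); g=f[160:175,288:300].sum(2); m=g<90; ys,xs=np.nonzero(m); print(xs.mean()+288,ys.mean()+160,len(xs))
E
```

```text
t24.15 gate x 98.6 y -0.7 z 0.9 mm yaw -3.15 Fx -2.6 Fy -0.1 Fz -1.2 w 16.4
295.88235294117646 168.41176470588235 17
```

View pics/s17z.png

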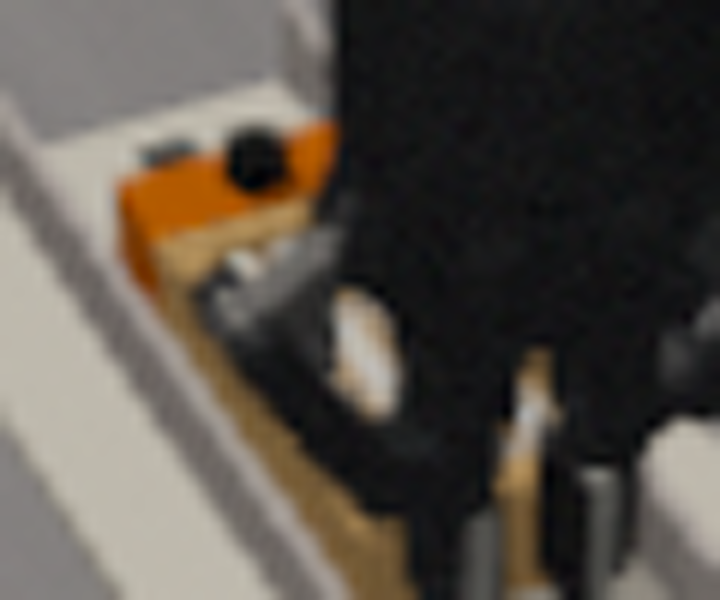

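Emit:
move_arm:
  motion:
    - [[0,0,0],[0,0.02,0],-0.6]
    - [[0,0,0],[0,0.03,0],-0.6]
    - [[0,0,0],[0,0.05,0],-0.6]
    - [[0,0,0],[0,0.06,0],-0.6]
    - [[0,0,0],[0,0.06,0],-0.6]

```text
t: 24.62
eef_pos: [0.6102, 0.0646, 0.0009]
tool_rot: [0.514, 0.486, -0.514, 0.486]
ft_force: [0.2, -1.0, -0.6]
gripper_width: 0.0171
```

```bash
python3 -c "
from h import *
gp()"
```

```text
t24.62 gate x 99.1 y -0.6 z 0.9 mm yaw -3.16 Fx -0.9 Fy -0.3 Fz -0.6 w 17.1
```

Emit:
move_arm:
  motion:
    - [[0,0,0],[0,0.02,0],-0.6]
    - [[0,0,0],[0,0.03,0],-0.6]
    - [[0,0,0],[0,0.05,0],-0.6]
    - [[0,0,0],[0,0.06,0],-0.6]
    - [[0,0,0],[0,0.06,0],-0.6]

```text
t: 25.03
eef_pos: [0.6102, 0.0652, 0.0009]
tool_rot: [0.514, 0.486, -0.514, 0.486]
ft_force: [-0.2, -1.2, -0.2]
gripper_width: 0.0169
```

Emit:
move_arm:
  motion:
    - [[0,0,0],[0,0.02,0],-0.6]
    - [[0,0,0],[0,0.03,0],-0.6]
    - [[0,0,0],[0,0.05,0],-0.6]
    - [[0,0,0],[0,0.06,0],-0.6]
    - [[0,0,0],[0,0.06,0],-0.6]

```text
t: 25.45
eef_pos: [0.6101, 0.0656, 0.0009]
tool_rot: [-0.514, -0.486, 0.514, -0.486]
ft_force: [-0.1, -3.9, -0.2]
gripper_width: 0.0171
```

```bash
cat > q.py <<'E'
import sys
from h import *
n=sys.argv[1]
gp()
c=grab('side',n); cv2.imwrite(f'pics/{n}z.png',cv2.resize(c['frame'][155:205,275:335],None,fx=12,fy=12,interpolation=cv2.INTER_CUBIC))
f=c['frame'].astype(float); b=load('s14')['frame'].astype(float)
print('stop/knob patch diff vs s14',np.abs(f-b)[163:171,286:299].mean().round(2),'noise ref',np.abs(f-b)[175:200,270:280].mean().round(2))
(s,_)=cv2.phaseCorrelate(cv2.cvtColor(b[163:170,284:300].astype(np.float32),6),cv2.cvtColor(f[163:170,284:300].astype(np.float32),6)); print(s)
E
python3 q.py s18
```

```text
t25.45 gate x 100.1 y -0.5 z 0.9 mm yaw -3.17 Fx -3.9 Fy -0.1 Fz -0.2 w 17.1
stop/knob patch diff vs s14 1.0 noise ref 0.54
(0.03083692394965709, -0.045172959695140236)
```

View pics/s18z.png

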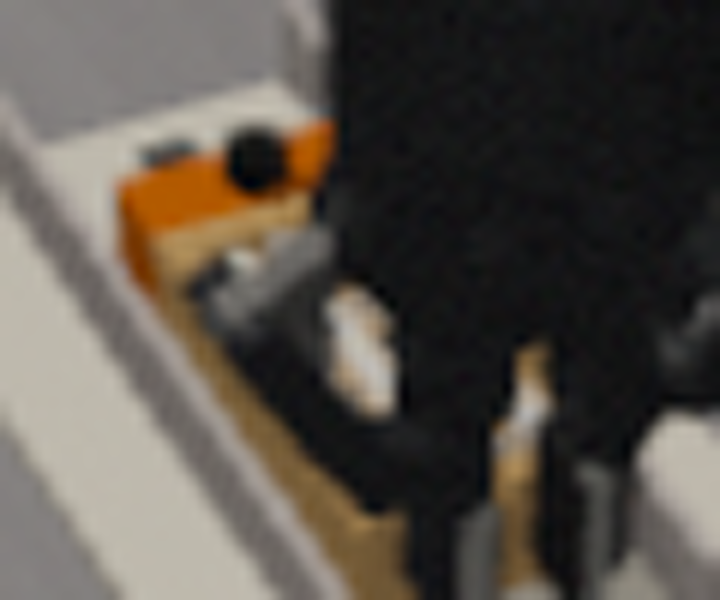

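Force rose to 3.9 N and the advance lagged, so this looks like first contact. Confirming with a 0.3 mm nudge.

Emit:
move_arm:
  motion:
    - [[0,0,0],[0,0.01,0],-0.6]
    - [[0,0,0],[0,0.02,0],-0.6]
    - [[0,0,0],[0,0.03,0],-0.6]
    - [[0,0,0],[0,0.03,0],-0.6]
    - [[0,0,0],[0,0.03,0],-0.6]

```text
t: 25.92
eef_pos: [0.6102, 0.0656, 0.0009]
tool_rot: [-0.513, -0.486, 0.514, -0.486]
ft_force: [0.2, -6.0, 0.1]
gripper_width: 0.0172
```

```bash
python3 q.py s19
```

```text
t25.92 gate x 100.1 y -0.6 z 0.9 mm yaw -3.18 Fx -6.0 Fy -0.5 Fz 0.1 w 17.2
stop/knob patch diff vs s14 0.97 noise ref 0.57
(-0.05734008213296704, 0.012407068834431545)
```

Emit:
move_arm:
  motion:
    - [[0,0,0],[0,0.01,0],-0.6]
    - [[0,0,0],[0,0.02,0],-0.6]
    - [[0,0,0],[0,0.02,0],-0.6]
    - [[0,0,0],[0,0.02,0],-0.6]
    - [[0,0,0],[0,0.02,0],-0.6]

```text
t: 26.38
eef_pos: [0.6101, 0.0656, 0.0009]
tool_rot: [-0.513, -0.486, 0.514, -0.486]
ft_force: [0.1, -6.5, 0.1]
gripper_width: 0.0167
```

```bash
python3 q.py s20
```

```text
t26.38 gate x 100.1 y -0.5 z 0.9 mm yaw -3.19 Fx -6.5 Fy -0.4 Fz 0.1 w 16.7
stop/knob patch diff vs s14 1.09 noise ref 0.54
(-0.06697143526425009, -0.05488044428100647)
```

Solid contact at 6.5 N, with position held and the stop unmoved. Backing off slowly, then lifting.

Emit:
move_arm:
  motion:
    - [[0,0,0],[0,-0.05,0],-0.6]
    - [[0,0,0],[-0.01,-0.15,0],-0.6]
    - [[0,0,0],[-0.02,-0.35,0],-0.6]
    - [[0,0,0],[-0.03,-0.6,0],-0.6]
    - [[0,0,0],[-0.03,-0.6,0],-0.6]

```text
t: 26.85
eef_pos: [0.6098, 0.0602, 0.0009]
tool_rot: [0.514, 0.486, -0.513, 0.486]
ft_force: [0.2, -0.0, 0.1]
gripper_width: 0.017
```

Emit:
move_arm:
  motion:
    - [[0,0,0],[0,0,1],-0.6]
    - [[0,0,0],[0,0,3],-0.6]
    - [[0,0,0],[0,0,6],-0.6]
    - [[0,0,0],[0,0,9],-0.6]
    - [[0,0,0],[0,0,12],-0.6]

```text
t: 27.27
eef_pos: [0.6096, 0.0605, 0.123]
tool_rot: [0.514, 0.486, -0.513, 0.486]
ft_force: [0.5, -0.1, 0.9]
gripper_width: 0.0171
```

Emit:
move_arm:
  motion:
    - [[0,0,0],[-1,-3,2],-0.6]
    - [[0,0,0],[-3,-6,3],-0.6]
    - [[0,0,0],[-6,-9,3],-0.6]
    - [[0,0,0],[-9,-12,3],-0.6]
    - [[0,0,0],[-11,-15,3],-0.6]

```text
t: 27.68
eef_pos: [0.4976, -0.0901, 0.1519]
tool_rot: [0.513, 0.486, -0.513, 0.486]
ft_force: [0.2, -0.0, -0.8]
gripper_width: 0.0171
```

Emit:
move_arm:
  motion:
    - [[0,0,0],[-3,-3,0],-0.6]
    - [[0,0,0],[-6,-6,0],-0.6]
    - [[0,0,0],[-9,-9,0],-0.6]
    - [[0,0,0],[-12,-12,0],-0.6]
    - [[0,0,0],[-12,-13,0],-0.6]

```text
t: 28.1
eef_pos: [0.3759, -0.2217, 0.1517]
tool_rot: [-0.514, -0.485, 0.515, -0.485]
ft_force: [1.4, 0.6, -0.3]
gripper_width: 0.0171
```

```bash
python3 - <<'E'
from h import *
gp()
t=grab('top','t21'); c=grab('side','s21')
cv2.imwrite('pics/s21z.png',cv2.resize(c['frame'][150:250,265:375],None,fx=6,fy=6,interpolation=cv2.INTER_CUBIC))
cv2.imwrite('pics/t21z.png',cv2.resize(t['frame'][145:240,155:355],None,fx=4,fy=4,interpolation=cv2.INTER_CUBIC))
E
```

```text
t28.10 gate x -199.6 y 217.6 z 151.7 mm yaw -3.33 Fx 0.7 Fy -1.3 Fz -0.3 w 17.1
```

View pics/s21z.png

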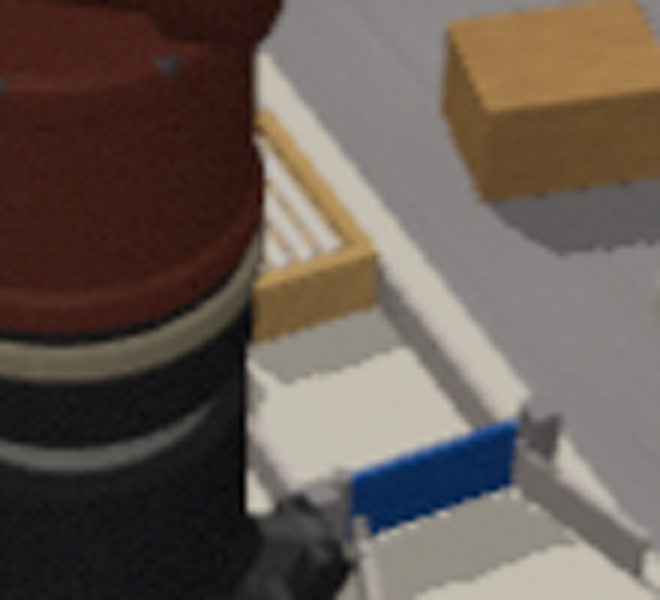

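View pics/t21z.png

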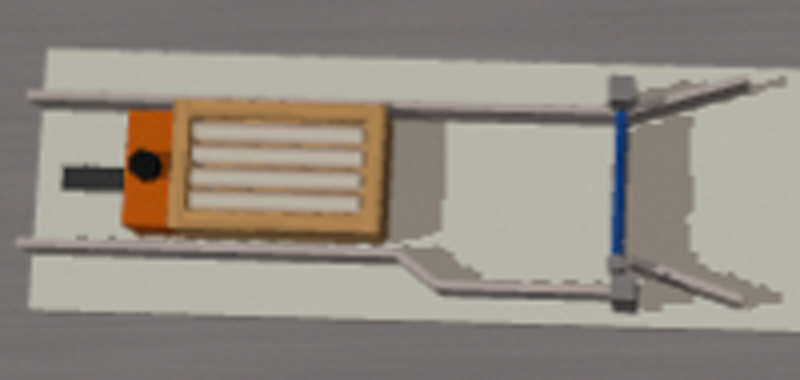

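```bash
python3 - <<'E'
from h import *
a=load('top0');b=load('t21')
def knob(f):
    g=f[178:196,185:197].sum(2); m=g<110; ys,xs=np.nonzero(m); return xs.mean()+185,ys.mean()+178,len(xs)
print(knob(a['frame'].astype(int)),knob(b['frame'].astype(int)))
def e(f,lo,hi):  # orange left edge (rear) subpixel
    s=cv2.cvtColor(f,cv2.COLOR_BGR2HSV)[:,:,1].astype(float); r=[]
    for v in (176,178,196,198):
        d=np.diff(s[v,lo:hi]); i=d.argmax(); w=d[i-1:i+2].clip(0); r.append(lo+.5+(w*np.arange(i-1,i+2)).sum()/w.sum())
    return np.array(r).round(2)
print('rear edge',e(a['frame'],178,194),e(b['frame'],178,194))
im=b['frame'];h=cv2.cvtColor(im,cv2.COLOR_BGR2HSV)
m=cv2.inRange(h,(13,60,120),(30,255,255)); m[:165]=0;m[208:]=0;m[:,:190]=0;m[:,256:]=0
cs,_=cv2.findContours(cv2.morphologyEx(m,cv2.MORPH_CLOSE,np.ones((7,7))),0,1);t=max(cs,key=cv2.contourArea).reshape(-1,2)
P=plane(b,t.astype(float),.036)[:,:2]-G; x=P@D;y=P@Nn; print('tray x %.1f..%.1f y %.1f..%.1f'%(x.min()*1e3,x.max()*1e3,y.min()*1e3,y.max()*1e3),cv2.minAreaRect((np.c_[x,y]*1e3).astype(np.float32)))
cv2.imwrite('pics/t21y.png',cv2.resize(im[165:212,175:235],None,fx=12,fy=12,interpolation=cv2.INTER_CUBIC))
cv2.imwrite('pics/t21f.png',im)
E
```

```text
(np.float64(191.1627906976744), np.float64(185.95348837209303), 43) (np.float64(191.0681818181818), np.float64(185.95454545454547), 44)
rear edge [186.69 186.47 185.25 184.88] [186.7  186.47 185.22 184.88]
tray x 111.4..226.4 y -34.1..33.6 ((168.5880126953125, 0.2788276672363281), (114.2717056274414, 67.46729278564453), 1.521694540977478)
```

View pics/t21y.png

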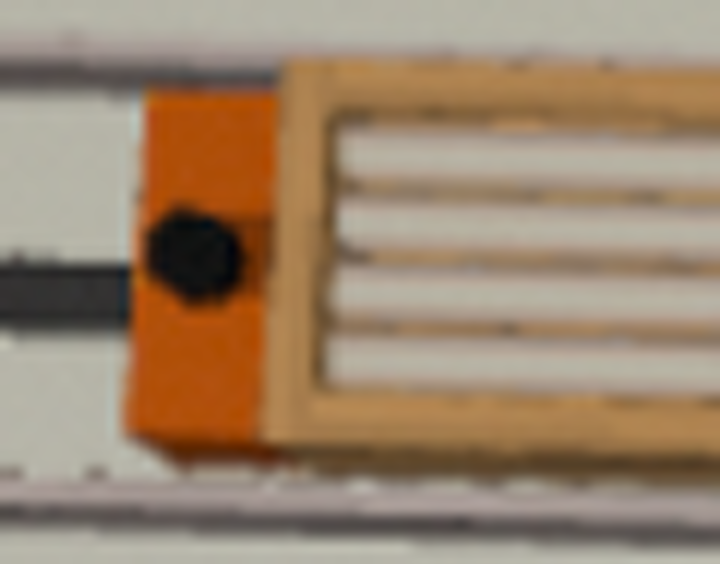

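View pics/t21f.png

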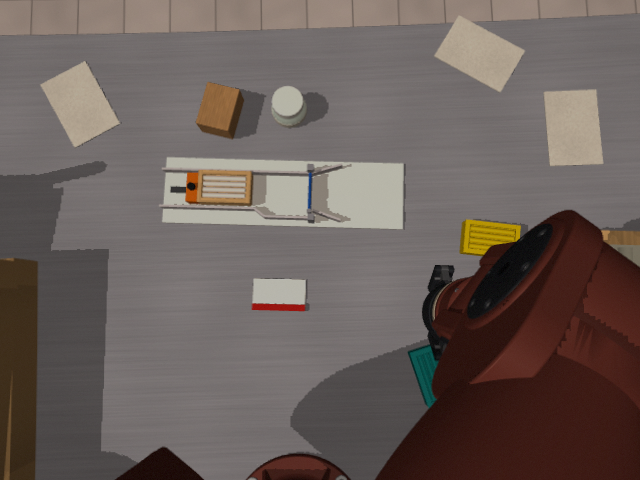

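The tray sits flush and square against the stop. The stop's rear edge hasn't moved (186.70 vs 186.69 px), the flap is shut at (311,190), and the bystanders in view are where they were.

```bash
python3 -c "
from workcell import finish_job
print(finish_job())"
```

```text
the job is handed in; nothing more can be done
None
```

The tray is in place against the orange end stop, with the gate shut behind it, and the job was handed in at about 28 s. I gripped the wooden tray, set it square on the apron, and pushed it from behind with nearly closed fingers through the gate. I stepped in slowly until I felt the stop, at 6.5 N (it slips at about 14 N), then backed off and lifted clear.

**Last checks:**
- **Tray:** it sits flush and square on the stop with no visible gap. The plunger is hidden behind the tray, so I judge it fully in from the contact and the missing gap.
- **Stop:** its rear edge and knob moved less than 0.1 px from the start.
- **Flap:** shut.
- **Bystanders:** the carton, tub, scraper, yellow tray and the visible part of the turquoise tray look unmoved. The arm hid the purple tray in the final view.

**What disagreed or failed:**
- **First grasp:** it closed on air above the tray. The real fingertips stand about 16 to 33 mm behind the reported TCP, depending on the opening, not 17 mm ahead as stated. I measured this in two views and corrected for it.
- **Stop position:** I felt it at about gate x = 211 mm, while the camera estimate was 205 mm.
- **Final tray measurement:** the colour mask also took in the orange stop and gave about 114 mm for the 100 mm tray. I discarded it and relied on the close-up view.

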